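# Sort the toiletries back into their cabinet trays

### The job

The mirror cabinet has been emptied for cleaning, so sort the toiletries lying on the washstand back into their holders: the razor and the shaving-soap tin flat on the floor of the charcoal shaving tray, side by side; the dental floss flat on the floor of the wooden dental tray beside the toothpaste carton; and the mascara and the lip gloss each in its own groove of the dark make-up rest, either way round, lying centred across both notched cheeks so that it cannot roll. Set each thing down rather than dropping it, and leave the perfume bottle and the cream jar standing where they are.

Things in the scene. Friction and masses are not known exactly. Their poses are not given: they have to be found in the camera images.
- mascara: Mascara tube to be sorted: a plain cylinder 20 mm in diameter and 110 mm long, black with a gold cap, lying on the counter. Origin: middle of its length, on its axis (10 mm above what it lies on). Its x axis runs along the tube to the cap; it may roll, so its y and z axes turn about x. About 35 g.
- lip_gloss: Lip gloss tube to be sorted: a plain cylinder 22 mm in diameter and 104 mm long, pink with a white cap and a thin gold ring, lying on the counter. Origin: middle of its length, on its axis (11 mm above what it lies on). Its x axis runs along the tube to the cap; it may roll about x. About 40 g.
- razor: Shaving razor to sort, lying flat. Orange handle along its x axis, x -48 to +36 mm, 13 mm wide and high, black rubber pad on top; black head 40 mm wide (y), 14 mm high, x +41 to +53 mm. Origin: on the handle's centre line at its underside, z up; grip the handle there, across y. About 45 g.
- soap_tin: Shaving-soap tin to be sorted: a round tin 48 mm in diameter and 28 mm high, aluminium with a green lid, standing on its base. Origin: centre of its underside, z up. About 90 g.
- floss: Dental floss dispenser to be sorted: a white rounded flat box with a blue flap, 52 mm (its x) by 40 mm (its y) by 20 mm high, lying flat. Origin: centre of its underside, z up. About 35 g.
- shave_tray: Shaving tray, the place for razor and tin: a charcoal open tray 160 mm (its x) by 130 mm (its y), 35 mm high, empty; walls and floor 5 mm thick (inside 150 by 120 mm). Origin: centre of its underside (inner floor 5 mm above). z up. It does not move.
- tooth_tray: Dental tray, place for the floss: light wooden open tray 160 (x) by 130 mm (y), 35 mm high, walls and floor 5 mm. A white and blue toothpaste carton fixed in it fills its +y side: 140 mm long (x), y +18 to +58 mm, top 41 mm above the counter. Free bay: x -75 to +75, y -60 to +18 mm. Origin: centre of the whole tray's underside, inner floor 5 mm above, z up. It does not move.
- tube_rest: Make-up rest for the tubes, dark wood, fixed. Base 90 (x) by 130 (y) by 8 mm; two cheeks along y at x = -36 and +36 mm, 8 mm thick, 39 mm high, each with 90 degree V-notches at y = -30 and +30 mm, 34 mm wide, bottom 22 mm above the counter. A tube lies along x across both cheeks, its axis 36 (mascara) or 38 mm (gloss) up. 64 mm free between cheeks. Origin: centre of underside, z up.
- perfume: Bystander, a perfume bottle standing between the places: amber glass 40 mm (its x) by 28 mm by 48 mm with a gold cap on it, 72 mm high in all. Loose, about 160 g. Origin: centre of its underside, z up.
- cream_jar: Bystander, a cream jar standing between the places: white jar with a blue lid, 44 mm in diameter, 36 mm high. Loose, about 120 g. Origin: centre of its underside, z up.
Things that resemble listed ones, but are neither listed nor needed, are in the scene too. Leave any orange or turquoise look-alike of the mascara alone.

How it is judged:
At the end, for the whole second after the job is handed in: Razor and tin flat on the shaving tray floor, floss flat in the free bay of the dental tray (origins under 12 mm high, tilt under 0.2 rad); the tubes in different grooves, within 6 mm of its line, 0.12 rad, 15 mm of centre, axis 31 to 43 mm high; all released and at rest (x of razor in the frame of shave_tray between -0.075 and 0.075 m and y of razor in the frame of shave_tray between -0.06 and 0.06 m and z of razor in the frame of shave_tray between 0 and 0.012 m and angle between each of razor, soap_tin, floss's own z axis and vertical below 0.2 rad and x of soap_tin in the frame of shave_tray between -0.075 and 0.075 m and y of soap_tin in the frame of shave_tray between -0.06 and 0.06 m and z of soap_tin in the frame of shave_tray between 0 and 0.012 m and x of floss in the frame of tooth_tray between -0.075 and 0.075 m and y of floss in the frame of tooth_tray between -0.06 and 0.018 m and z of floss in the frame of tooth_tray between 0 and 0.012 m and (((y of mascara in the frame of tube_rest between 0.024 and 0.036 m and x of mascara in the frame of tube_rest between -0.015 and 0.015 m and z of mascara in the frame of tube_rest between 0.031 and 0.043 m and angle between the x axis of mascara and the x axis of tube_rest, either way round below 0.12 rad) and (y of lip_gloss in the frame of tube_rest between -0.036 and -0.024 m and x of lip_gloss in the frame of tube_rest between -0.015 and 0.015 m and z of lip_gloss in the frame of tube_rest between 0.031 and 0.043 m and angle between the x axis of lip_gloss and the x axis of tube_rest, either way round below 0.12 rad)) or ((y of mascara in the frame of tube_rest between -0.036 and -0.024 m and x of mascara in the frame of tube_rest between -0.015 and 0.015 m and z of mascara in the frame of tube_rest between 0.031 and 0.043 m and angle between the x axis of mascara and the x axis of tube_rest, either way round below 0.12 rad) and (y of lip_gloss in the frame of tube_rest between 0.024 and 0.036 m and x of lip_gloss in the frame of tube_rest between -0.015 and 0.015 m and z of lip_gloss in the frame of tube_rest between 0.031 and 0.043 m and angle between the x axis of lip_gloss and the x axis of tube_rest, either way round below 0.12 rad))) and linear speed of each of razor, soap_tin, floss, mascara, lip_gloss below 0.02 m/s and angular speed of each of razor, soap_tin, floss, mascara, lip_gloss below 0.3 rad/s); the robot touches nothing.
It fails at once if a thing dropped into its place (over 0.8 m/s low above it) ((horizontal distance between razor and shave_tray below 0.09 m and z of razor in the frame of shave_tray below 0.06 m and linear speed of razor above 0.8 m/s) or (horizontal distance between soap_tin and shave_tray below 0.09 m and z of soap_tin in the frame of shave_tray below 0.06 m and linear speed of soap_tin above 0.8 m/s) or (horizontal distance between floss and tooth_tray below 0.09 m and z of floss in the frame of tooth_tray below 0.06 m and linear speed of floss above 0.8 m/s) or (horizontal distance between mascara and tube_rest below 0.09 m and z of mascara in the frame of tube_rest below 0.06 m and linear speed of mascara above 0.8 m/s) or (horizontal distance between lip_gloss and tube_rest below 0.09 m and z of lip_gloss in the frame of tube_rest below 0.06 m and linear speed of lip_gloss above 0.8 m/s)).
It fails at once if the perfume bottle shifted by more than 25 mm or knocked over (distance of perfume from where it was at the start of the episode above 0.025 m or angle between perfume's own z axis and vertical above 0.5 rad).
It fails at once if the cream jar shifted by more than 25 mm or knocked over (distance of cream_jar from where it was at the start of the episode above 0.025 m or angle between cream_jar's own z axis and vertical above 0.5 rad).
It also fails if it takes over 128 s, if anything falls off the work surface, if the arm or the gripper's body presses on something with over 40 N, if the wrist force passes 120 N, or if a joint passes its speed limit or range.

### The arm

A 7-joint arm with a two-finger parallel gripper is mounted at the origin on the work surface. World frame = base frame: x ahead of the robot, y to its left, z up, the work surface at z = 0. Lengths are in m, angles in rad, forces in N, time in s.
With the tool pointing down it reaches from about 0.425 to 0.975 m from the base axis. Payload 16.7 kg.
Tool frame: the origin (TCP) lies at the very end of the fingers, on their centre line; the grasp point (between the pads) lies 19 mm behind it; y points along the fingers, z is the direction in which the jaws open and shut, and the axes are right-handed (so a half turn about y gives the same grasp; the last joint's range is limited). The gripper opens to 85 mm and grips with 20 to 120 N. Pads are 22 mm wide; open, the fingers measure 114 mm over their backs; the gripper's body (76 mm by 85 mm) begins 54 mm behind the grasp point. The pads swing forward as they close: fully open they stand 13 mm farther back than shut.
Start: joints at [1.157, 0.426, 0.074, 1.606, -0.034, 1.111, -0.067], TCP at [0.177, -0.651, 0.231] pointing down, gripper open.
Joint ranges: [-2.85, 2.85], [-0.5, 2.14], [-1.23, 1.37], [0.21, 2.46], [-1.02, 4.16], [0.16, 2.05], [-2.73, 2.73]. Speed limits (rad/s): [1.89, 1.89, 2.39, 2.39, 3.01, 3.01, 3.01].

### API

Orientations are given as a unit quaternion [x, y, z, w].
In Python, from bench import * gives the robot as it stands.
- The arm moves only by the tool arm_command, never from a script. Its argument "targets" is a list of rows, each a list of 2 entries, a list of its own where there are three numbers: the shift along the tool's x, y, z each as a share of 80 mm, from -1 to 1, then the turn about the tool's y as a share of 90 degrees, from -1 to 1. In form: [[[dx, dy, dz], yaw], ...]. A call has 1 to 5 rows; each row is the pose to reach, as a shift and turn from the pose commanded when the call began, along the tool's axes at that moment; what a row does not reach only later rows make up. A row lasts 1/12 s, in which the tool goes at most 41.7 mm and 7.16 degrees, less where a joint would pass 70% of its speed; a pose out of reach is approached as far as the arm can. A call with a number of a shift or a turn outside -1 to 1 is refused whole. A call with a gripper value outside its range is refused whole. "fingers" is the closure, from -1 (fully open) to 1 (shut), set as the call begins (left out, the last holds). The fingers move at their own pace and stop on an object; the grip force is fixed at half the most. Time passes only in rows, so rows that repeat a pose let the fingers close. It gives the time, the measured TCP pose, the force and the opening at its end, in the units of the state.
- sense(): the state, without advancing time (a new reading comes with each control period).
- get_image(name): name is "side" or "top" or "wrist"; returns a dict with "frame" (420x560x3 uint8, blue, green, red), "camera_matrix" (3x3 intrinsics, pixels), "R" (3x3) and "t" (3): a world point X has camera coordinates R X + t. Camera axes: x right, y down, z forward; pixel columns grow to the right and rows downward; lengths in m; the calibration is good to about 2 mm. A picture is of the moment at which its call begins. There is no depth.
- job_done(): hands the job in, once; it reports no verdict.
The state is a dict: "time_s": time; "joint_positions": joint angles; "dq": joint speeds; "joint_efforts": joint torques, N m; "ee_pos": TCP position; "eef_rot": TCP orientation; "wrist_force": force on the tool from outside, world axes, zero at the start; "ft_torque": the same for the moment, N m; "width": finger opening in m.
Only numpy, scipy, OpenCV 4.12 (cv2) and the standard library are available. Lean on these libraries where they do the work, as an engineer would, in place of code of your own. Each camera call takes 0.05 s, during which the arm holds its last target. There are 200 camera calls.

## Working session

There is one attempt and no reset: what is moved stays moved. The work goes in short steps, Python scripts to look and compute and a tool call to move; the robot and the scene stay as the last step left them, time stands still between calls to the robot, and variables do not carry over. Pictures are saved under pics/ and viewed, about 12 in all and at most 16, crops included, and the job is handed in when it is done.

Besides the shell and the picture viewer there is one more tool, called after "Request:" as name(argument=value, ...), one argument or row to a line, values as JSON. arm_command: Moves the arm, as the interface text tells. Its arguments: {"type":"object","properties":{"targets":{"type":"array"},"fingers":{"type":"number"}},"required":["targets"]}

```bash
mkdir -p pics; cat > h.py <<'E'
from bench import *
import numpy as np, cv2, json
from scipy.spatial.transform import Rotation as Rn
def snap(name,fn):
    d=get_image(name); cv2.imwrite('pics/'+fn+'.png',d['frame'])
    np.savez('pics/'+fn,K=d['camera_matrix'],R=d['R'],t=d['t']); return d
def px2w(fn,u,v,z):
    d=np.load('pics/'+fn+'.npz'); K,R,t=d['K'],d['R'],np.array(d['t']).ravel()
    r=R.T@np.linalg.inv(K)@np.array([u,v,1.]); c=-R.T@t
    return c+r*(z-c[2])/r[2]
def w2px(fn,X):
    d=np.load('pics/'+fn+'.npz'); p=d['K']@(d['R']@np.array(X)+np.array(d['t']).ravel()); return p[:2]/p[2]
def go(x,y,z,yaw=None):
    # yaw: wanted world angle (rad) of jaw axis (tool z), mod pi
    s=sense(); T=Rn.from_quat(s['eef_rot']); d=T.inv().apply(np.array([x,y,z])-s['ee_pos'])/.08
    zz=T.apply([0,0,1]); a=np.arctan2(zz[1],zz[0]); print('shift',d.round(3),'jaw deg',np.degrees(a).round(1))
    if yaw is not None:
        e=(yaw-a+np.pi/2)%np.pi-np.pi/2; print('turn about tool y share',round(-e/(np.pi/2),3))
E
python3 - <<'E'
from h import *
s=sense(); print({k:np.round(v,3) for k,v in s.items()}); print(Rn.from_quat(s['eef_rot']).as_matrix().round(3))
for n in('top','side'):
    d=snap(n,n+'0'); print(n,d['camera_matrix'],np.round(d['R'],3),d['t'])
a=cv2.imread('pics/top0.png'); cv2.imwrite('pics/top0b.png',cv2.resize(a,(800,600),interpolation=cv2.INTER_CUBIC))
E
```

```text
{'time_s': np.float64(0.0), 'joint_positions': array([ 1.156,  0.427,  0.074,  1.607, -0.034,  1.111, -0.067]), 'dq': array([ 0.001,  0.   ,  0.   ,  0.001, -0.001, -0.001,  0.001]), 'joint_efforts': array([-0.0000e+00, -9.4984e+01,  3.7610e+00, -4.6352e+01,  1.9000e-02,
        1.0000e-02, -0.0000e+00]), 'ee_pos': array([ 0.177, -0.651,  0.231]), 'eef_rot': array([-0.093,  0.701, -0.7  ,  0.093]), 'wrist_force': array([-0.225, -0.505,  0.538]), 'ft_torque': array([-0.014, -0.044,  0.02 ]), 'width': np.float64(0.086)}
[[-0.965 -0.     0.262]
 [-0.262  0.001 -0.965]
 [ 0.    -1.    -0.001]]
top [[466.5210355    0.         283.23044914]
 [  0.         466.5210355  210.1871527 ]
 [  0.           0.           1.        ]] [[-0.026 -1.    -0.015]
 [-0.993  0.028 -0.117]
 [ 0.117  0.012 -0.993]] [0.04823813 0.45282808 1.11476982]
side [[542.95603986   0.         280.74531703]
 [  0.         542.95603986 212.98405091]
 [  0.           0.           1.        ]] [[-0.944 -0.329  0.014]
 [-0.187  0.501 -0.845]
 [ 0.271 -0.801 -0.535]] [0.41101845 0.12906852 1.24631993]
```

View pics/top0b.png

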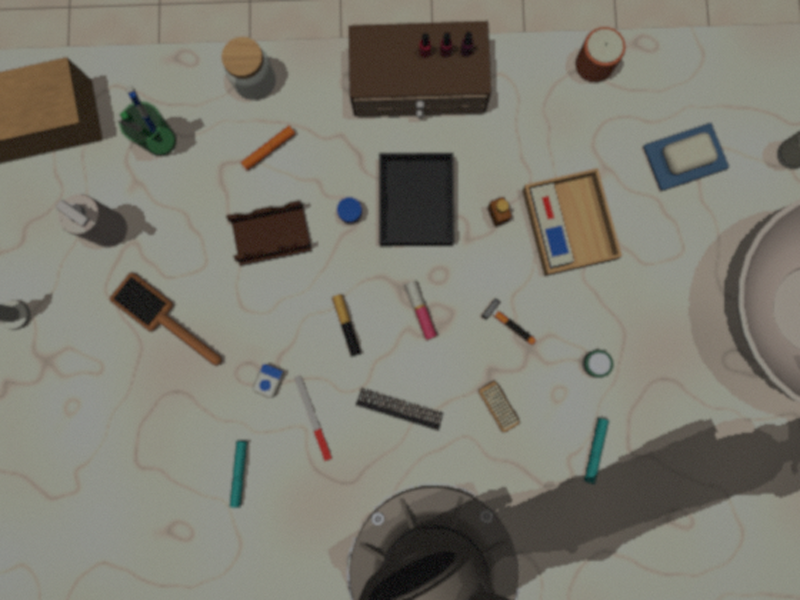

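View pics/side0.png

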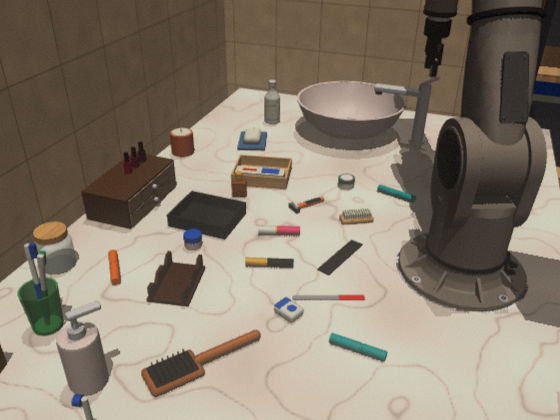

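The top view shows these at the 800x600 scale:
- **Mascara:** (347,325), black and gold. Its look-alikes are orange (268,148) and turquoise (238,473) and (597,450).
- **Lip gloss:** (421,310), pink and white. The nail file at (313,418) could be taken for it.
- **Razor:** (510,320). The comb (399,408), small brush (498,405) and hairbrush (165,315) are not it.
- **Tin:** (598,363), green and aluminium. The cream jar at (350,210) is blue.
- **Floss:** (268,380).

I'll check the choice in one close crop.

```bash
python3 - <<'E'
import cv2
a=cv2.imread('pics/top0.png')[100:295,150:440]; cv2.imwrite('pics/top0c.png',cv2.resize(a,None,fx=2.75,fy=2.75,interpolation=cv2.INTER_CUBIC))
E
```

```text
(no output)
```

View pics/top0c.png

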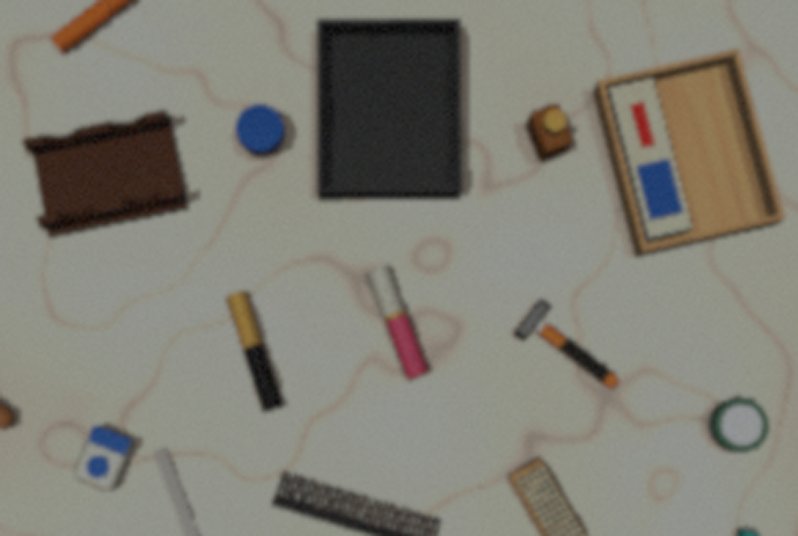

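```bash
python3 - <<'E'
from h import *
P=lambda u,v,z: px2w('top0',150+u/2.75-.5+.18,100+v/2.75-.5+.18,z)
def seg(n,a,b,z):
    A,B=P(*a,z),P(*b,z);print(n,((A+B)/2).round(4),'len',np.linalg.norm(A-B).round(4),'dir a->b deg',np.degrees(np.arctan2(*(B-A)[1::-1])).round(1))
seg('masc (to cap)',(272,407),(238,294),.01)
seg('gloss',(416,375),(379,268),.011)
seg('razor',(614,382),(532,319),.01)
print('tin',P(740,424,.028),'floss',P(107,458,.02),'jar',P(261,129,.036),'perf cap',P(555,121,.072))
for n,q,z in(('shave',[(318,20),(459,20),(464,196),(318,198)],.035),('tooth',[(598,83),(737,52),(782,217),(640,254)],.035),('rest',[(27,145),(180,119),(193,198),(45,228)],.039)):
    p=np.array([P(*c,z) for c in q]); print(n,p.mean(0).round(4)); 
    for i in range(4):
        e=p[(i+1)%4]-p[i]; print('  ',np.linalg.norm(e).round(4),np.degrees(np.arctan2(e[1],e[0])).round(1))
E
```

```text
masc (to cap) [0.4168 0.1383 0.01  ] len 0.1069 dir a->b deg 15.7
gloss [0.4394 0.0094 0.011 ] len 0.1024 dir a->b deg 17.3
razor [ 0.4088 -0.1472  0.01  ] len 0.0919 dir a->b deg 50.4
tin [ 0.33883724 -0.2875611   0.028     ] floss [0.32391007 0.26997985 0.02      ] jar [0.61367468 0.12704713 0.036     ] perf cap [ 0.60368986 -0.13154964  0.072     ]
shave [0.63  0.011 0.035]
   0.1278 -91.8
   0.1622 179.6
   0.1302 89.1
   0.1642 -1.3
tooth [ 0.5825 -0.255   0.035 ]
   0.1285 -78.9
   0.1548 -168.6
   0.1305 103.1
   0.1592 10.7
rest [0.5773 0.2614 0.039 ]
   0.1391 -81.8
   0.0733 -171.4
   0.1342 100.0
   0.0777 12.2
```

The crop confirms the choice. Mascara, gloss, razor, tin and floss sit at crop pixels (255,350), (398,322), (570,350), (740,424) and (107,458). Measured lengths match the given sizes. I'll go to the tin first.

```bash
cat >> h.py <<'E'
def plan(*wps):
    # each wp: (x,y,z[,jaw deg]); prints calls: shift (tool axes), n repeats; then turn
    s=sense(); p=np.array(s['ee_pos']); T=Rn.from_quat(s['eef_rot']); zz=T.apply([0,0,1]); a=np.arctan2(zz[1],zz[0])
    print('at',p.round(4),'jaw',np.degrees(a).round(1),'w',round(float(s['width']),4),'F',np.round(s['wrist_force'],1),'t',s['time_s'],'q7',round(s['joint_positions'][6],2))
    for w in wps:
        ax=np.array([[np.sin(a),-np.cos(a),0],[0,0,-1],[np.cos(a),np.sin(a),0]])
        d=ax@(np.array(w[:3])-p)/.08; n=max(1,int(np.ceil(np.abs(d).max()-.005)))
        print(' ',n,'x',(d/n).round(3),end='')
        if len(w)>3:
            e=(np.radians(w[3])-a+np.pi/2)%np.pi-np.pi/2; tu=-e/(np.pi/2); m=max(1,int(np.ceil(abs(tu)/.39))); print('  turn',m,'x',round(tu/m,3),end=''); a+=e
        print(); p=np.array(w[:3])
E
python3 - <<'E'
from h import *
plan((.339,-.2876,.16),(.339,-.2876,.004))
E
```

```text
at [ 0.1765 -0.6511  0.2307] jaw -74.8 w 0.0855 F [0.2 0.4 0.1] t 0.1 q7 -0.07
  4 x [-0.787  0.221 -0.964]
  2 x [0.    0.975 0.   ]
```

Request:
arm_command(
  targets=[
    [[-0.787,0.221,-0.964],0],
    [[-0.787,0.221,-0.964],0],
    [[-0.787,0.221,-0.964],0],
    [[-0.787,0.221,-0.964],0],
  ],
  fingers=-1,
)

```text
time_s: 0.43
ee_pos: [0.2196, -0.5564, 0.2128]
eef_rot: [-0.095, 0.702, -0.7, 0.095]
wrist_force: [-0.1, -1.3, 0.1]
width: 0.0853
```

Request:
arm_command(
  targets=[
    [[-0.787,0.221,-0.964],0],
    [[-0.787,0.221,-0.964],0],
    [[-0.787,0.221,-0.964],0],
    [[-0.787,0.221,-0.964],0],
  ],
)

```text
time_s: 0.77
ee_pos: [0.2596, -0.4659, 0.1952]
eef_rot: [-0.095, 0.701, -0.7, 0.095]
wrist_force: [-0.1, -1.5, -0.1]
width: 0.0854
```

Request:
arm_command(
  targets=[
    [[-0.787,0.221,-0.964],0],
    [[-0.787,0.221,-0.964],0],
    [[-0.787,0.221,-0.964],0],
    [[-0.787,0.221,-0.964],0],
  ],
)

```text
time_s: 1.1
ee_pos: [0.2998, -0.3756, 0.1777]
eef_rot: [-0.095, 0.701, -0.7, 0.095]
wrist_force: [0.5, -0.5, 0.9]
width: 0.0854
```

Request:
arm_command(
  targets=[
    [[-0.787,0.221,-0.964],0],
    [[-0.787,0.221,-0.964],0],
    [[-0.787,0.221,-0.964],0],
    [[-0.787,0.221,-0.964],0],
    [[-0.787,0.221,-0.964],0],
  ],
)

```text
time_s: 1.52
ee_pos: [0.3393, -0.288, 0.1607]
eef_rot: [0.094, -0.701, 0.701, -0.094]
wrist_force: [0.2, -0.5, 0.1]
width: 0.0858
```

```bash
python3 - <<'E'
from h import *
plan((.339,-.2876,.16),(.339,-.2876,.004))
snap('wrist','w1'); print(w2px('w1',[.339,-.2876,.028]))
E
```

```text
at [ 0.3393 -0.288   0.1607] jaw -74.8 w 0.0858 F [ 0.2 -0.5  0.1] t 1.5167 q7 -0.77
  1 x [ 0.002  0.008 -0.006]
  2 x [0.    0.975 0.   ]
[276.19742182 202.12038032]
```

View pics/w1.png

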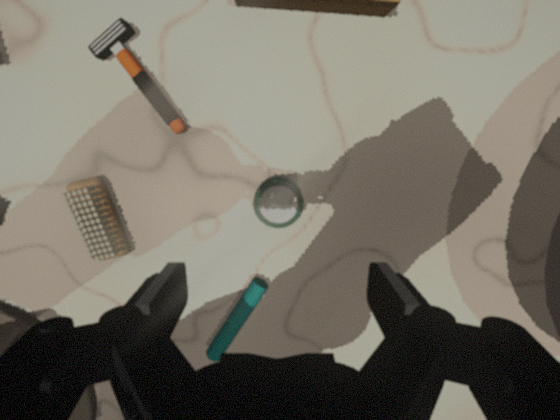

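The tin is at (278,201), within 2 px of the prediction (276,202). I'll descend and grip.

Request:
arm_command(
  targets=[
    [[0,0.975,0],0],
    [[0,0.975,0],0],
    [[0,0.975,0],0],
  ],
)

```text
time_s: 1.82
ee_pos: [0.3359, -0.2874, 0.078]
eef_rot: [-0.095, 0.703, -0.699, 0.091]
wrist_force: [-2.7, 1.4, -0.8]
width: 0.0855
```

Request:
arm_command(
  targets=[
    [[0,0.5,0],0],
    [[0,0.8,0],0],
    [[0,0.975,0],0],
    [[0,0.975,0],0],
  ],
)

```text
time_s: 2.15
ee_pos: [0.3379, -0.2884, 0.0035]
eef_rot: [-0.094, 0.702, -0.7, 0.092]
wrist_force: [-0.9, 0.3, 0.0]
width: 0.0852
```

Request:
arm_command(
  targets=[
    [[0,0,0],0],
    [[0,0,0],0],
    [[0,0,0],0],
    [[0,0,0],0],
    [[0,0,0],0],
  ],
  fingers=1,
)

```text
time_s: 2.57
ee_pos: [0.3397, -0.2886, 0.0063]
eef_rot: [0.093, -0.7, 0.702, -0.094]
wrist_force: [-2.6, 2.3, 17.9]
width: 0.0465
```

Request:
arm_command(
  targets=[
    [[0,0,0],0],
    [[0,0,0],0],
    [[0,0,0],0],
    [[0,0,0],0],
    [[0,0,0],0],
  ],
)

```text
time_s: 2.98
ee_pos: [0.3397, -0.2886, 0.0063]
eef_rot: [0.093, -0.7, 0.702, -0.094]
wrist_force: [-3.0, 1.3, 18.9]
width: 0.0463
```

```bash
python3 - <<'E'
from h import *
plan((.339,-.2876,.16),(.588,.011,.16,-90),(.588,.011,.011))
E
```

```text
at [ 0.3397 -0.2886  0.0063] jaw -74.9 w 0.0463 F [-3.   1.3 18.9] t 2.9833 q7 -0.85
  2 x [ 0.003 -0.961 -0.007]
  4 x [-0.995  0.    -0.697]  turn 1 x 0.168
  2 x [0.    0.931 0.   ]
```

Request:
arm_command(
  targets=[
    [[0,-0.3,0],0],
    [[0,-0.961,0],0],
    [[0,-0.961,0],0],
    [[0,-0.961,0],0],
  ],
)

```text
time_s: 3.32
ee_pos: [0.3407, -0.2893, 0.0855]
eef_rot: [0.091, -0.699, 0.703, -0.095]
wrist_force: [0.8, -0.7, -1.3]
width: 0.046
```

Request:
arm_command(
  targets=[
    [[0,-0.961,0],0],
    [[0,-0.961,0],0],
    [[0,-0.961,0],0],
    [[0,-0.961,0],0],
  ],
)

```text
time_s: 3.65
ee_pos: [0.3397, -0.2885, 0.1602]
eef_rot: [0.092, -0.7, 0.702, -0.094]
wrist_force: [0.3, 0.1, -0.9]
width: 0.0459
```

Request:
arm_command(
  targets=[
    [[-0.995,0,-0.697],0],
    [[-0.995,0,-0.697],0],
    [[-0.995,0,-0.697],0],
    [[-0.995,0,-0.697],0],
  ],
)

```text
time_s: 3.98
ee_pos: [0.4029, -0.2099, 0.1574]
eef_rot: [-0.095, 0.701, -0.7, 0.095]
wrist_force: [-0.3, -0.2, -1.5]
width: 0.0462
```

Request:
arm_command(
  targets=[
    [[-0.995,0,-0.697],0],
    [[-0.995,0,-0.697],0],
    [[-0.995,0,-0.697],0],
    [[-0.995,0,-0.697],0],
  ],
)

```text
time_s: 4.32
ee_pos: [0.4649, -0.1355, 0.1573]
eef_rot: [-0.095, 0.701, -0.7, 0.095]
wrist_force: [-0.1, 0.2, -1.0]
width: 0.0459
```

Request:
arm_command(
  targets=[
    [[-0.995,0,-0.697],0],
    [[-0.995,0,-0.697],0],
    [[-0.995,0,-0.697],0],
    [[-0.995,0,-0.697],0],
  ],
)

```text
time_s: 4.65
ee_pos: [0.5269, -0.0612, 0.1573]
eef_rot: [-0.095, 0.701, -0.7, 0.095]
wrist_force: [-0.9, 0.3, -1.2]
width: 0.0461
```

Request:
arm_command(
  targets=[
    [[-0.995,0,-0.697],0.168],
    [[-0.995,0,-0.697],0.168],
    [[-0.995,0,-0.697],0.168],
    [[-0.995,0,-0.697],0.168],
    [[-0.995,0,-0.697],0.168],
  ],
)

```text
time_s: 5.07
ee_pos: [0.5872, 0.0103, 0.1571]
eef_rot: [0.001, -0.707, 0.707, 0.0]
wrist_force: [-0.3, -1.1, -0.5]
width: 0.0459
```

```bash
python3 - <<'E'
from h import *
plan((.588,.011,.16,-90),(.588,.011,.03),(.588,.011,.012))
snap('wrist','w2')
E
```

```text
at [0.5872 0.0103 0.1571] jaw -89.9 w 0.0459 F [-0.3 -1.1 -0.5] t 5.0667 q7 -1.82
  1 x [-0.01  -0.037 -0.009]  turn 1 x 0.001
  2 x [0.    0.812 0.   ]
  1 x [0.    0.225 0.   ]
```

View pics/w2.png

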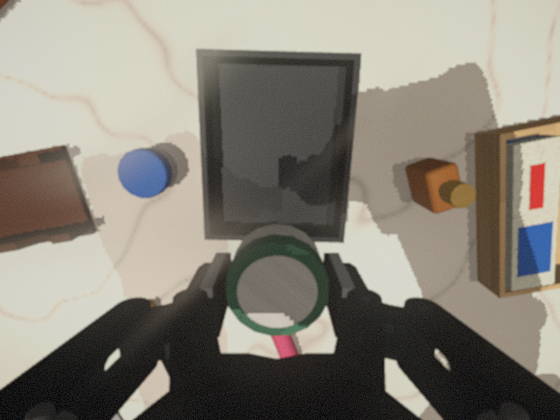

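Tin held. The tray rim corners are near (197,51), (360,55), (344,242) and (204,240), so I'll check its position.

```bash
python3 - <<'E'
from h import *
p=np.array([px2w('w2',u,v,.035) for u,v in((197,51),(360,55),(344,242),(204,240))]);print(p.round(3),p.mean(0))
E
```

```text
[[ 0.712  0.073  0.035]
 [ 0.709 -0.055  0.035]
 [ 0.551 -0.053  0.035]
 [ 0.553  0.078  0.035]] [0.63134995 0.01067262 0.035     ]
```

Request:
arm_command(
  targets=[
    [[0,0.9,0],0],
    [[0,0.9,0],0],
    [[0,0.9,0],0],
    [[0,0.9,0],0],
  ],
)

```text
time_s: 5.45
ee_pos: [0.5863, 0.0091, 0.0856]
eef_rot: [0.001, -0.707, 0.707, 0.001]
wrist_force: [0.2, -0.3, 0.5]
width: 0.0459
```

Request:
arm_command(
  targets=[
    [[0,0.4,0],0],
    [[0,0.7,0],0],
    [[0,0.8,0],0],
    [[0,0.87,0],0],
    [[0,0.89,0],0],
  ],
)

```text
time_s: 5.87
ee_pos: [0.5885, 0.0104, 0.0162]
eef_rot: [-0.0, -0.707, 0.707, -0.0]
wrist_force: [-0.5, 0.1, 0.7]
width: 0.0462
```

Request:
arm_command(
  targets=[
    [[0,0,0],0],
    [[0,0,0],0],
  ],
)

```text
time_s: 6.03
ee_pos: [0.5888, 0.0107, 0.0167]
eef_rot: [0.0, 0.707, -0.707, 0.001]
wrist_force: [0.2, 0.2, -0.3]
width: 0.0462
```

Not in contact yet, about 4–5 mm to go. I'll lower slowly and then release.

Request:
arm_command(
  targets=[
    [[0,0.03,0],0],
    [[0,0.045,0],0],
    [[0,0.055,0],0],
    [[0,0.06,0],0],
    [[0,0.06,0],0],
  ],
)

```text
time_s: 6.45
ee_pos: [0.5882, 0.0108, 0.0114]
eef_rot: [0.0, -0.707, 0.707, -0.001]
wrist_force: [-5.5, -0.6, 16.1]
width: 0.0462
```

Request:
arm_command(
  targets=[
    [[0,0,0],0],
    [[0,0,0],0],
    [[0,0,0],0],
    [[0,0,0],0],
    [[0,0,0],0],
  ],
  fingers=-1,
)

```text
time_s: 6.87
ee_pos: [0.5879, 0.0108, 0.0103]
eef_rot: [-0.0, 0.707, -0.707, 0.0]
wrist_force: [-0.0, 0.3, -0.4]
width: 0.0853
```

Request:
arm_command(
  targets=[
    [[0,-0.5,0],0],
    [[0,-0.95,0],0],
    [[0,-0.95,0],0],
    [[0,-0.95,0],0],
  ],
)

```text
time_s: 7.2
ee_pos: [0.5893, 0.0108, 0.0884]
eef_rot: [0.001, 0.707, -0.707, 0.002]
wrist_force: [0.1, -0.0, -0.1]
width: 0.0853
```

Request:
arm_command(
  targets=[
    [[0,-0.95,0],0],
    [[0,-0.95,0],0],
    [[0,-0.95,0],0],
    [[0,-0.95,0],0],
  ],
)

```text
time_s: 7.53
ee_pos: [0.5886, 0.0107, 0.1634]
eef_rot: [-0.001, -0.707, 0.707, -0.001]
wrist_force: [-0.5, -0.7, -0.6]
width: 0.086
```

```bash
python3 - <<'E'
from h import *
# razor ends from w1: head centre, handle end
h=px2w('w1',112,39,.012); e=px2w('w1',179,127,.008); d=h-e; print(h,e,np.linalg.norm(d[:2]),np.degrees(np.arctan2(d[1],d[0])))
u=d/np.linalg.norm(d); o=e+u*.048; print('razor origin',o)
plan((o[0],o[1],.16,np.degrees(np.arctan2(d[1],d[0]))-90))
E
```

```text
[ 0.43718135 -0.11502133  0.012     ] [ 0.3801252  -0.18206946  0.008     ] 0.0880389466821911 49.60311891595756
razor origin [ 0.41120091 -0.1455516   0.01017861]
at [0.5886 0.0107 0.1634] jaw -90.0 w 0.086 F [-0.5 -0.7 -0.6] t 7.5333 q7 -1.82
  3 x [0.739 0.014 0.651]  turn 2 x -0.275
```

Request:
arm_command(
  targets=[
    [[0.749,0.014,0.661],0],
    [[0.749,0.014,0.661],0],
    [[0.749,0.014,0.661],0],
    [[0.749,0.014,0.661],0],
  ],
)

```text
time_s: 7.87
ee_pos: [0.5259, -0.0439, 0.1597]
eef_rot: [0.0, -0.707, 0.707, 0.002]
wrist_force: [0.9, 0.8, 0.2]
width: 0.0855
```

Request:
arm_command(
  targets=[
    [[0.749,0.014,0.661],0],
    [[0.749,0.014,0.661],0],
    [[0.749,0.014,0.661],0],
    [[0.749,0.014,0.661],0],
  ],
)

```text
time_s: 8.2
ee_pos: [0.467, -0.096, 0.1592]
eef_rot: [0.0, -0.707, 0.707, 0.001]
wrist_force: [0.6, 0.3, -0.6]
width: 0.0854
```

Request:
arm_command(
  targets=[
    [[0.749,0.014,0.661],-0.275],
    [[0.749,0.014,0.661],-0.275],
    [[0.749,0.014,0.661],-0.275],
    [[0.749,0.014,0.661],-0.275],
    [[0.749,0.014,0.661],-0.275],
  ],
)

```text
time_s: 8.62
ee_pos: [0.4088, -0.1477, 0.1586]
eef_rot: [-0.154, 0.69, -0.69, 0.154]
wrist_force: [1.0, -0.4, 0.3]
width: 0.0855
```

Request:
arm_command(
  targets=[
    [[0,0,0],-0.275],
    [[0,0,0],-0.275],
    [[0,0,0],-0.275],
    [[0,0,0],-0.275],
    [[0,0,0],-0.275],
  ],
)

```text
time_s: 9.03
ee_pos: [0.4093, -0.147, 0.1586]
eef_rot: [-0.297, 0.642, -0.642, 0.297]
wrist_force: [-0.1, -0.2, -0.1]
width: 0.0856
```

```bash
python3 - <<'E'
from h import *
plan((.409,-.148,.16,-40.2),(.409,-.148,.006))
snap('wrist','w3'); print(w2px('w3',[.409,-.148,.013]))
E
```

```text
at [ 0.4093 -0.147   0.1586] jaw -40.4 w 0.0856 F [-0.1 -0.2 -0.1] t 9.0333 q7 -0.57
  1 x [ 0.012 -0.017  0.005]  turn 1 x -0.002
  2 x [0.    0.962 0.   ]
[277.52760449 199.75330186]
```

View pics/w3.png

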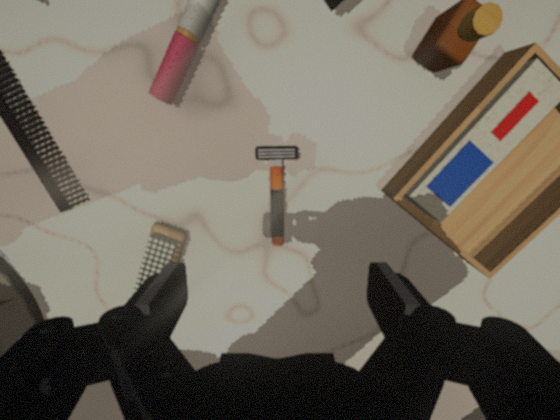

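Razor head is at (277,153) and its handle runs (277,166) to (277,245), square to the jaws and centred on the grasp point.

Request:
arm_command(
  targets=[
    [[0,0.96,0],0],
    [[0,0.96,0],0],
    [[0,0.96,0],0],
  ],
)

```text
time_s: 9.33
ee_pos: [0.4058, -0.1465, 0.0774]
eef_rot: [-0.297, 0.644, -0.641, 0.293]
wrist_force: [-2.2, 0.6, -0.6]
width: 0.0851
```

Request:
arm_command(
  targets=[
    [[0,0.5,0],0],
    [[0,0.8,0],0],
    [[0,0.95,0],0],
    [[0,0.95,0],0],
    [[0,0.95,0],0],
  ],
)

```text
time_s: 9.75
ee_pos: [0.4089, -0.1478, 0.007]
eef_rot: [-0.296, 0.642, -0.642, 0.296]
wrist_force: [0.4, 0.0, 0.8]
width: 0.0854
```

Request:
arm_command(
  targets=[
    [[0,0,0],0],
    [[0,0,0],0],
    [[0,0,0],0],
    [[0,0,0],0],
    [[0,0,0],0],
  ],
  fingers=1,
)

```text
time_s: 10.17
ee_pos: [0.4085, -0.1482, 0.0067]
eef_rot: [0.296, -0.642, 0.642, -0.296]
wrist_force: [-1.0, 0.2, -0.2]
width: 0.0255
```

Request:
arm_command(
  targets=[
    [[0,0,0],0],
    [[0,0,0],0],
    [[0,0,0],0],
    [[0,0,0],0],
    [[0,0,0],0],
  ],
)

```text
time_s: 10.58
ee_pos: [0.4084, -0.1481, 0.0067]
eef_rot: [0.296, -0.642, 0.642, -0.296]
wrist_force: [-2.9, 1.3, 14.0]
width: 0.0108
```

```bash
python3 - <<'E'
from h import *
plan((.409,-.148,.16),(.656,.011-.0025,.16,0),(.656,.011,.03))
E
```

```text
at [ 0.4084 -0.1481  0.0067] jaw -40.5 w 0.0108 F [-2.9  1.3 14. ] t 10.5833 q7 -0.73
  2 x [-0.003 -0.958  0.002]
  4 x [-0.873  0.     0.27 ]  turn 2 x -0.225
  2 x [-0.016  0.812  0.   ]
```

Request:
arm_command(
  targets=[
    [[0,-0.3,0],0],
    [[0,-0.96,0],0],
    [[0,-0.96,0],0],
    [[0,-0.96,0],0],
  ],
)

```text
time_s: 10.92
ee_pos: [0.4099, -0.1486, 0.0859]
eef_rot: [0.295, -0.641, 0.643, -0.297]
wrist_force: [0.6, 0.5, -0.7]
width: 0.0106
```

Request:
arm_command(
  targets=[
    [[0,-0.96,0],0],
    [[0,-0.96,0],0],
    [[0,-0.96,0],0],
    [[0,-0.96,0],0],
  ],
)

```text
time_s: 11.25
ee_pos: [0.409, -0.1485, 0.1608]
eef_rot: [0.295, -0.641, 0.643, -0.297]
wrist_force: [-0.3, -0.2, -1.1]
width: 0.0104
```

Request:
arm_command(
  targets=[
    [[-0.873,0,0.27],0],
    [[-0.873,0,0.27],0],
    [[-0.873,0,0.27],0],
    [[-0.873,0,0.27],0],
  ],
)

```text
time_s: 11.58
ee_pos: [0.4702, -0.1075, 0.1579]
eef_rot: [-0.298, 0.642, -0.641, 0.296]
wrist_force: [-0.0, 0.3, -0.5]
width: 0.0105
```

Request:
arm_command(
  targets=[
    [[-0.873,0,0.27],0],
    [[-0.873,0,0.27],0],
    [[-0.873,0,0.27],0],
    [[-0.873,0,0.27],0],
  ],
)

```text
time_s: 11.92
ee_pos: [0.5315, -0.069, 0.1581]
eef_rot: [-0.297, 0.642, -0.641, 0.296]
wrist_force: [0.1, 0.1, -1.1]
width: 0.0107
```

Request:
arm_command(
  targets=[
    [[-0.873,0,0.27],0],
    [[-0.873,0,0.27],0],
    [[-0.873,0,0.27],0],
    [[-0.873,0,0.27],0],
  ],
)

```text
time_s: 12.25
ee_pos: [0.5929, -0.0305, 0.1584]
eef_rot: [-0.297, 0.642, -0.642, 0.296]
wrist_force: [0.1, -0.6, -1.6]
width: 0.0105
```

Request:
arm_command(
  targets=[
    [[-0.873,0,0.27],-0.225],
    [[-0.873,0,0.27],-0.225],
    [[-0.873,0,0.27],-0.225],
    [[-0.873,0,0.27],-0.225],
  ],
)

```text
time_s: 12.58
ee_pos: [0.6545, 0.008, 0.1586]
eef_rot: [-0.407, 0.579, -0.578, 0.406]
wrist_force: [-1.4, -1.1, -0.9]
width: 0.0108
```

Request:
arm_command(
  targets=[
    [[0,0,0],-0.225],
    [[0,0,0],-0.225],
    [[0,0,0],-0.225],
    [[0,0,0],-0.225],
    [[0,0,0],-0.225],
  ],
)

```text
time_s: 13.0
ee_pos: [0.654, 0.0066, 0.1595]
eef_rot: [-0.499, 0.502, -0.502, 0.498]
wrist_force: [-0.4, -0.7, -0.2]
width: 0.0105
```

```bash
python3 - <<'E'
from h import *
plan((.656,.0085,.16,0),(.656,.0085,.03),(.656,.0085,.012))
snap('wrist','w4')
E
```

```text
at [0.654  0.0066 0.1595] jaw -0.4 w 0.0105 F [-0.4 -0.7 -0.2] t 13.0 q7 -0.36
  1 x [-0.023 -0.007  0.024]  turn 1 x -0.004
  2 x [0.    0.812 0.   ]
  1 x [0.    0.225 0.   ]
```

View pics/w4.png

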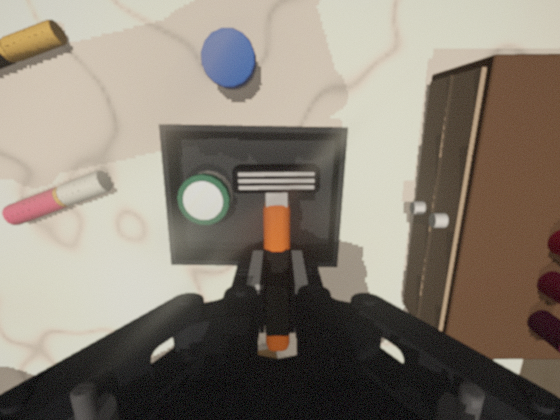

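Tin is standing in the tray at (203,198), and the razor is held straight with its head at (276,180). I'll lower it and open only partly, because the tin and wall are close.

Request:
arm_command(
  targets=[
    [[-0.023,0.9,0.03],0],
    [[-0.023,0.9,0.03],0],
    [[-0.023,0.9,0.03],0],
    [[-0.023,0.9,0.03],0],
  ],
)

```text
time_s: 13.38
ee_pos: [0.6565, 0.01, 0.0871]
eef_rot: [-0.5, 0.501, -0.5, 0.499]
wrist_force: [-0.6, 0.4, -0.1]
width: 0.0104
```

Request:
arm_command(
  targets=[
    [[0,0.4,0],0],
    [[0,0.7,0],0],
    [[0,0.8,0],0],
    [[0,0.86,0],0],
    [[0,0.88,0],0],
  ],
)

```text
time_s: 13.8
ee_pos: [0.6584, 0.0104, 0.0187]
eef_rot: [0.5, -0.5, 0.5, -0.5]
wrist_force: [0.1, -0.6, -0.5]
width: 0.0108
```

Request:
arm_command(
  targets=[
    [[0,0.02,0],0],
    [[0,0.03,0],0],
    [[0,0.04,0],0],
    [[0,0.05,0],0],
    [[0,0.05,0],0],
  ],
)

```text
time_s: 14.22
ee_pos: [0.6579, 0.0103, 0.0138]
eef_rot: [-0.5, 0.5, -0.5, 0.5]
wrist_force: [0.4, 0.6, -0.4]
width: 0.0106
```

Request:
arm_command(
  targets=[
    [[0,0.01,0],0],
    [[0,0.02,0],0],
    [[0,0.035,0],0],
    [[0,0.035,0],0],
  ],
)

```text
time_s: 14.55
ee_pos: [0.6578, 0.0103, 0.0117]
eef_rot: [0.5, -0.5, 0.5, -0.5]
wrist_force: [-7.4, -1.5, 20.3]
width: 0.0108
```

Request:
arm_command(
  targets=[
    [[0,0,0],0],
    [[0,0,0],0],
    [[0,0,0],0],
    [[0,0,0],0],
    [[0,0,0],0],
  ],
  fingers=0.2,
)

```text
time_s: 14.97
ee_pos: [0.6576, 0.0104, 0.0104]
eef_rot: [0.5, -0.5, 0.5, -0.5]
wrist_force: [-0.3, 0.4, 0.4]
width: 0.0339
```

Request:
arm_command(
  targets=[
    [[0,-0.4,0],0],
    [[0,-0.95,0],0],
    [[0,-0.95,0],0],
    [[0,-0.95,0],0],
  ],
)

```text
time_s: 15.3
ee_pos: [0.6594, 0.0105, 0.0895]
eef_rot: [-0.499, 0.499, -0.501, 0.501]
wrist_force: [-0.4, 0.1, -1.1]
width: 0.0343
```

Request:
arm_command(
  targets=[
    [[0,-0.95,0],0],
    [[0,-0.95,0],0],
    [[0,-0.95,0],0],
    [[0,-0.95,0],0],
  ],
  fingers=-1,
)

```text
time_s: 15.63
ee_pos: [0.6585, 0.0103, 0.164]
eef_rot: [-0.499, 0.499, -0.501, 0.501]
wrist_force: [-0.1, -0.6, -0.9]
width: 0.0807
```

```bash
python3 - <<'E'
from h import *
# gloss: grip across its axis (17.3 deg) -> jaw 107.3 = -72.7
plan((.4394,.0094,.16,-72.7))
E
```

```text
at [0.6585 0.0103 0.164 ] jaw 0.0 w 0.0807 F [-0.1 -0.6 -0.9] t 15.6333 q7 -0.36
  3 x [ 0.003  0.017 -0.913]  turn 3 x 0.269
```

Request:
arm_command(
  targets=[
    [[0.003,0.017,-0.913],0],
    [[0.003,0.017,-0.913],0],
    [[0.003,0.017,-0.913],0],
    [[0.003,0.017,-0.913],0],
  ],
)

```text
time_s: 15.97
ee_pos: [0.5829, 0.0096, 0.1601]
eef_rot: [0.501, -0.5, 0.499, -0.5]
wrist_force: [0.1, -0.6, 0.3]
width: 0.0857
```

Request:
arm_command(
  targets=[
    [[0.003,0.017,-0.913],0],
    [[0.003,0.017,-0.913],0],
    [[0.003,0.017,-0.913],0],
    [[0.003,0.017,-0.913],0],
  ],
)

```text
time_s: 16.3
ee_pos: [0.5111, 0.0094, 0.1595]
eef_rot: [0.5, -0.5, 0.5, -0.5]
wrist_force: [0.9, -0.7, -0.4]
width: 0.0851
```

Request:
arm_command(
  targets=[
    [[0.003,0.017,-0.913],0.269],
    [[0.003,0.017,-0.913],0.269],
    [[0.003,0.017,-0.913],0.269],
    [[0.003,0.017,-0.913],0.269],
    [[0.003,0.017,-0.913],0.269],
  ],
)

```text
time_s: 16.72
ee_pos: [0.4398, 0.0096, 0.1586]
eef_rot: [0.383, -0.594, 0.594, -0.384]
wrist_force: [0.7, 1.1, -0.2]
width: 0.0853
```

Request:
arm_command(
  targets=[
    [[0,0,0],0.269],
    [[0,0,0],0.269],
    [[0,0,0],0.269],
    [[0,0,0],0.269],
    [[0,0,0],0.269],
  ],
)

```text
time_s: 17.13
ee_pos: [0.4397, 0.0097, 0.1583]
eef_rot: [-0.251, 0.661, -0.661, 0.251]
wrist_force: [-0.0, -0.7, -0.1]
width: 0.0852
```

Request:
arm_command(
  targets=[
    [[0,0,0],0.269],
    [[0,0,0],0.269],
    [[0,0,0],0.269],
    [[0,0,0],0.269],
    [[0,0,0],0.269],
  ],
)

```text
time_s: 17.55
ee_pos: [0.4394, 0.0097, 0.1584]
eef_rot: [-0.108, 0.699, -0.699, 0.108]
wrist_force: [0.4, 0.5, 0.3]
width: 0.0856
```

```bash
python3 - <<'E'
from h import *
plan((.4394,.0094,.16,-72.7),(.4394,.0094,.006))
snap('wrist','w5'); print(w2px('w5',[.4394,.0094,.011]))
E
```

```text
at [0.4394 0.0097 0.1584] jaw -72.5 w 0.0856 F [0.4 0.5 0.3] t 17.55 q7 -1.53
  1 x [ 0.001 -0.02   0.003]  turn 1 x 0.002
  2 x [0.    0.962 0.   ]
[277.06295313 198.25908622]
```

View pics/w5.png

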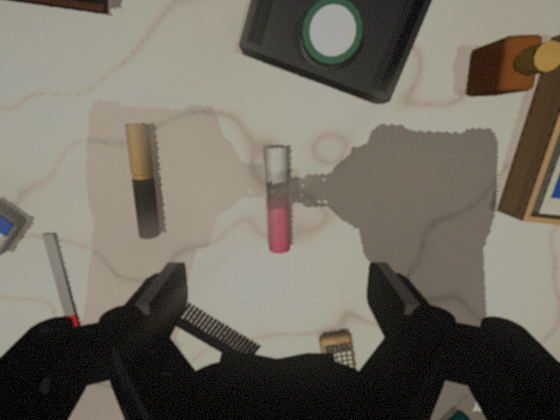

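Gloss runs (276,147) to (280,250), so it is centred and square. Mascara runs (139,125) to (148,237).

Request:
arm_command(
  targets=[
    [[0,0.96,0],0],
    [[0,0.96,0],0],
    [[0,0.96,0],0],
  ],
)

```text
time_s: 17.85
ee_pos: [0.4358, 0.0093, 0.0771]
eef_rot: [-0.111, 0.699, -0.698, 0.106]
wrist_force: [-2.4, -0.4, -1.1]
width: 0.0856
```

Request:
arm_command(
  targets=[
    [[0,0.5,0],0],
    [[0,0.8,0],0],
    [[0,0.95,0],0],
    [[0,0.95,0],0],
    [[0,0.95,0],0],
  ],
)

```text
time_s: 18.27
ee_pos: [0.4391, 0.0096, 0.0066]
eef_rot: [-0.108, 0.699, -0.699, 0.108]
wrist_force: [0.6, 0.2, -0.0]
width: 0.0857
```

Request:
arm_command(
  targets=[
    [[0,0,0],0],
    [[0,0,0],0],
    [[0,0,0],0],
    [[0,0,0],0],
    [[0,0,0],0],
  ],
  fingers=1,
)

```text
time_s: 18.68
ee_pos: [0.4389, 0.0093, 0.0063]
eef_rot: [0.107, -0.699, 0.699, -0.107]
wrist_force: [1.1, 0.5, 0.1]
width: 0.0254
```

Request:
arm_command(
  targets=[
    [[0,0,0],0],
    [[0,0,0],0],
    [[0,0,0],0],
    [[0,0,0],0],
  ],
)

```text
time_s: 19.02
ee_pos: [0.4389, 0.0093, 0.0064]
eef_rot: [0.107, -0.699, 0.699, -0.107]
wrist_force: [-3.4, -1.3, 17.5]
width: 0.0202
```

```bash
python3 - <<'E'
from h import *
a=px2w('w5',139,125,.01);b=px2w('w5',148,237,.01);print('masc',(a+b)/2,np.linalg.norm(a-b),np.degrees(np.arctan2(*(a-b)[1::-1])))
th=np.radians(9.8);R=np.array([[np.cos(th),-np.sin(th)],[np.sin(th),np.cos(th)]])
c=np.array([.577,.2614]); g=c+R@[0,-.03]; h=c+R@[0,.03]; print(g,h)
plan((.4394,.0094,.16),(h[0],h[1],.16,99.8))
E
```

```text
masc [0.41383909 0.13716241 0.01      ] 0.11014458199898129 15.079630235193695
[0.58210628 0.23183776] [0.57189372 0.29096224]
at [0.4389 0.0093 0.0064] jaw -72.6 w 0.0202 F [-3.4 -1.3 17.5] t 19.0167 q7 -1.74
  2 x [-0.003 -0.96   0.001]
  3 x [-0.878  0.    -0.954]  turn 1 x 0.085
```

Request:
arm_command(
  targets=[
    [[0,-0.3,0],0],
    [[0,-0.96,0],0],
    [[0,-0.96,0],0],
    [[0,-0.96,0],0],
  ],
)

```text
time_s: 19.35
ee_pos: [0.4403, 0.0095, 0.0855]
eef_rot: [0.105, -0.699, 0.699, -0.109]
wrist_force: [0.9, 1.4, -0.5]
width: 0.0194
```

Request:
arm_command(
  targets=[
    [[0,-0.96,0],0],
    [[0,-0.96,0],0],
    [[0,-0.96,0],0],
    [[0,-0.96,0],0],
  ],
)

```text
time_s: 19.68
ee_pos: [0.4394, 0.0092, 0.1604]
eef_rot: [0.106, -0.699, 0.699, -0.108]
wrist_force: [0.0, -0.1, -1.3]
width: 0.0196
```

Request:
arm_command(
  targets=[
    [[-0.878,0,-0.954],0],
    [[-0.878,0,-0.954],0],
    [[-0.878,0,-0.954],0],
    [[-0.878,0,-0.954],0],
  ],
)

```text
time_s: 20.02
ee_pos: [0.4834, 0.1078, 0.1578]
eef_rot: [-0.109, 0.699, -0.698, 0.108]
wrist_force: [-1.5, -0.4, -0.4]
width: 0.0196
```

Request:
arm_command(
  targets=[
    [[-0.878,0,-0.954],0],
    [[-0.878,0,-0.954],0],
    [[-0.878,0,-0.954],0],
    [[-0.878,0,-0.954],0],
  ],
)

```text
time_s: 20.35
ee_pos: [0.527, 0.2017, 0.1574]
eef_rot: [-0.109, 0.7, -0.698, 0.108]
wrist_force: [-1.8, -1.3, -0.4]
width: 0.0196
```

Request:
arm_command(
  targets=[
    [[-0.878,0,-0.954],0.085],
    [[-0.878,0,-0.954],0.085],
    [[-0.878,0,-0.954],0.085],
    [[-0.878,0,-0.954],0.085],
    [[-0.878,0,-0.954],0.085],
  ],
)

```text
time_s: 20.77
ee_pos: [0.5701, 0.2914, 0.1569]
eef_rot: [0.062, -0.704, 0.705, -0.06]
wrist_force: [0.0, 0.1, -1.2]
width: 0.0195
```

```bash
python3 - <<'E'
from h import *
plan((.572,.291,.16,99.8))
snap('wrist','w6')
E
```

```text
at [0.5701 0.2914 0.1569] jaw -80.1 w 0.0195 F [ 0.   0.1 -1.2] t 20.7667 q7 -2.2
  1 x [-0.023 -0.039  0.009]  turn 1 x 0.001
```

View pics/w6.png

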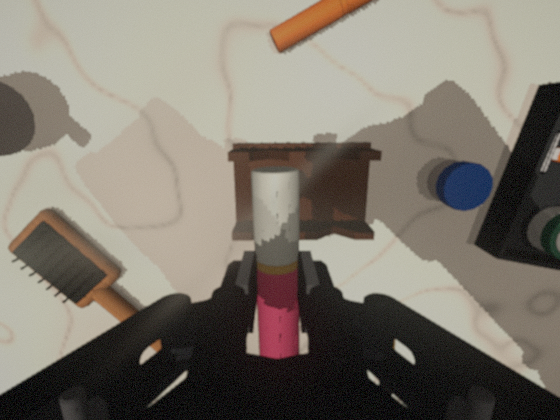

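```bash
python3 - <<'E'
import cv2
a=cv2.imread('pics/w6.png')[130:260,210:400]; cv2.imwrite('pics/w6c.png',cv2.convertScaleAbs(cv2.resize(a,None,fx=4.2,fy=4.2,interpolation=cv2.INTER_CUBIC),alpha=2,beta=10))
E
```

View pics/w6c.png

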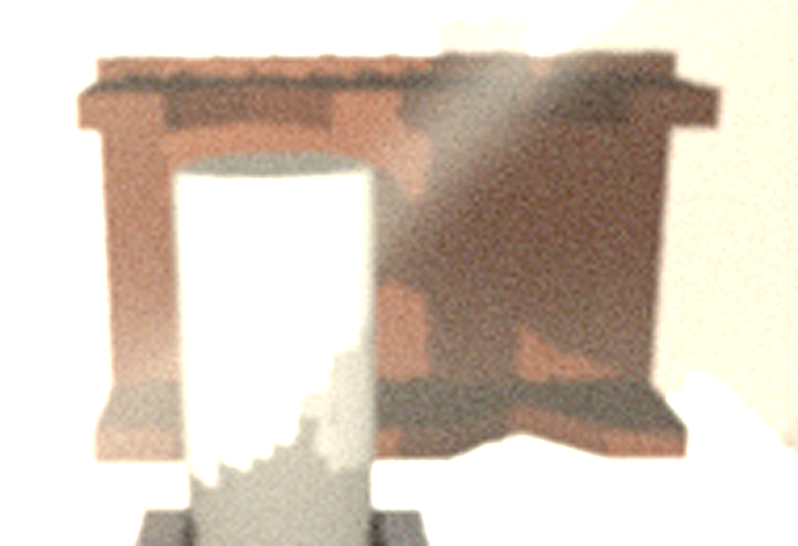

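```bash
python3 - <<'E'
from h import *
d=np.load('pics/w6.npz');print('cam',(-d['R'].T@d['t'].ravel()).round(3))
th=np.radians(9.8);R=np.array([[np.cos(th),-np.sin(th)],[np.sin(th),np.cos(th)]]);c=np.array([.577,.2614])
for x,y,z in [(-.045,.065,.008),(-.045,.065,0),(-.04,.065,.039),(-.04,.065,.008),(-.032,.065,.039),(-.032,.065,.008),(-.04,.03,.022),(-.04,-.03,.022),(-.032,-.03,.022),(-.04,-.013,.039),(-.04,-.047,.039),(-.04,-.065,.039),(-.032,-.065,.039),(-.045,-.065,0),(-.045,-.065,.008),(.032,.065,.039),(.032,-.065,.039),(.04,.065,.039),(.04,-.065,.039),(.032,.03,.022),(.032,.013,.039),(.032,.047,.039),(.032,-.065,.008),(.045,.065,0),(.045,-.065,0)]:
    p=w2px('w6',[*(c+R@[x,y]),z]); print((x,y,z),((p-[210,130])*4.2).round(0))
E
```

```text
cam [0.64  0.304 0.3  ]
(-0.045, 0.065, 0.008) [139. 456.]
(-0.045, 0.065, 0) [143. 444.]
(-0.04, 0.065, 0.039) [124. 486.]
(-0.04, 0.065, 0.008) [139. 436.]
(-0.032, 0.065, 0.039) [123. 452.]
(-0.032, 0.065, 0.008) [138. 405.]
(-0.04, 0.03, 0.022) [283. 458.]
(-0.04, -0.03, 0.022) [541. 458.]
(-0.032, -0.03, 0.022) [543. 426.]
(-0.04, -0.013, 0.039) [479. 486.]
(-0.04, -0.047, 0.039) [633. 487.]
(-0.04, -0.065, 0.039) [715. 487.]
(-0.032, -0.065, 0.039) [719. 453.]
(-0.045, -0.065, 0) [662. 445.]
(-0.045, -0.065, 0.008) [672. 456.]
(0.032, 0.065, 0.039) [112. 158.]
(0.032, -0.065, 0.039) [749. 159.]
(0.04, 0.065, 0.039) [111. 119.]
(0.04, -0.065, 0.039) [753. 120.]
(0.032, 0.03, 0.022) [284. 147.]
(0.032, 0.013, 0.039) [367. 159.]
(0.032, 0.047, 0.039) [200. 158.]
(0.032, -0.065, 0.008) [701. 140.]
(0.045, 0.065, 0) [131.  78.]
(0.045, -0.065, 0) [696.  79.]
```

Compared with my model, both cheeks appear about 31 crop px left and 29 up, so the rest is about 6 mm further in both x and y. I'll check that against the top picture.

```bash
python3 - <<'E'
from h import *
from scipy.optimize import least_squares
# fit with readings in w6 crop (outer/inner tops) and
ob=[((.032,.065,.039),(80,127)),((.032,-.065,.039),(718,127)),((.04,.065,.039),(80,91)),((.04,-.065,.039),(720,89)),((-.04,.065,.039),(97,460)),((-.04,-.065,.039),(685,458)),((-.032,.065,.039),(97,430)),((-.032,-.065,.039),(688,428))]
def W(p,X):
    c,s=np.cos(p[2]),np.sin(p[2]);return [p[0]+c*X[0]-s*X[1],p[1]+s*X[0]+c*X[1],X[2]]
f=lambda p:np.concatenate([(w2px('w6',W(p,X))-[210,130])*4.2-np.array(o) for X,o in ob])
r=least_squares(f,[.577,.26,.17]);print(r.x,np.degrees(r.x[2]),f(r.x).round(0))
a=cv2.imread('pics/top0.png'); x0,y0,k=140,120,9
im=cv2.convertScaleAbs(cv2.resize(a[y0:y0+75,x0:x0+90],None,fx=k,fy=k,interpolation=cv2.INTER_CUBIC),alpha=1.5)
for X in (-.04,-.032,.032,.04):
    q=[((w2px('top0',W(r.x,(X,y,z)))-[x0,y0]+.5)*k).astype(int) for y,z in((.065,.039),(.047,.039),(.03,.022),(.013,.039),(-.013,.039),(-.03,.022),(-.047,.039),(-.065,.039))]
    cv2.polylines(im,[np.array(q)],False,(0,255,0),1)
cv2.imwrite('pics/top0d.png',im[:600,:800])
E
```

```text
[0.58174743 0.26882684 0.17479083] 10.014776826752982 [-2.  3.  2.  1. -3. -1.  4. -1. -3.  2.  4.  2. -5. -3.  4. -2.]
```

View pics/top0d.png

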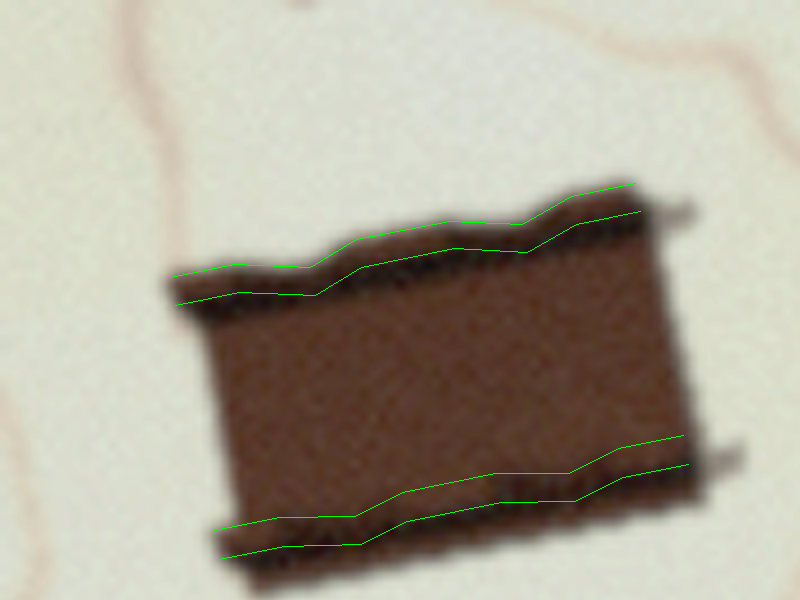

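The refit rest (green), at (0.5815, 0.268) and 10°, lies on the cheeks in the top picture to about 1–2 mm. I'll use it.

```bash
python3 - <<'E'
from h import *
plan((.5763,.2975,.16,100),(.5763,.2975,.05),(.5763,.2975,.0334))
E
```

```text
at [0.5702 0.2902 0.1573] jaw -80.2 w 0.0192 F [-0.6 -1.  -0.1] t 20.8167 q7 -2.2
  1 x [-0.091 -0.034 -0.077]  turn 1 x -0.002
  2 x [0.    0.688 0.   ]
  1 x [0.    0.208 0.   ]
```

Request:
arm_command(
  targets=[
    [[-0.091,0,-0.077],0],
    [[-0.091,0,-0.077],0],
    [[-0.091,0.3,-0.077],0],
    [[-0.091,0.65,-0.077],0],
    [[-0.091,0.65,-0.077],0],
  ],
)

```text
time_s: 21.23
ee_pos: [0.5753, 0.296, 0.1028]
eef_rot: [0.062, -0.704, 0.706, -0.058]
wrist_force: [-1.8, -0.9, -2.1]
width: 0.0194
```

Request:
arm_command(
  targets=[
    [[0,0.3,0],0],
    [[0,0.65,0],0],
    [[0,0.65,0],0],
    [[0,0.65,0],0],
    [[0,0.65,0],0],
  ],
)

```text
time_s: 21.65
ee_pos: [0.5779, 0.2986, 0.0572]
eef_rot: [-0.06, 0.705, -0.704, 0.061]
wrist_force: [0.0, -0.3, -0.3]
width: 0.0194
```

```bash
python3 - <<'E'
from h import *
plan((.5763,.2975,.05,100),(.5763,.2975,.0334))
E
```

```text
at [0.5779 0.2986 0.0572] jaw -80.2 w 0.0194 F [ 0.  -0.3 -0.3] t 21.65 q7 -2.26
  1 x [0.022 0.09  0.01 ]  turn 1 x -0.003
  1 x [0.    0.208 0.   ]
```

Request:
arm_command(
  targets=[
    [[0.02,0.08,0.01],0],
    [[0.02,0.14,0.01],0],
    [[0.02,0.2,0.01],0],
    [[0.02,0.25,0.01],0],
    [[0.02,0.26,0.01],0],
  ],
)

```text
time_s: 22.07
ee_pos: [0.5757, 0.2978, 0.0344]
eef_rot: [-0.06, 0.705, -0.704, 0.06]
wrist_force: [-0.8, 1.9, 4.9]
width: 0.02
```

Request:
arm_command(
  targets=[
    [[0,0.01,0],0],
    [[0,0.025,0],0],
    [[0,0.03,0],0],
    [[0,0.03,0],0],
  ],
)

```text
time_s: 22.4
ee_pos: [0.5759, 0.2988, 0.0332]
eef_rot: [-0.06, 0.705, -0.704, 0.061]
wrist_force: [-3.7, 2.7, 12.3]
width: 0.0195
```

Seated, with contact at the expected height. I'll release partly and lift.

Request:
arm_command(
  targets=[
    [[0,0,0],0],
    [[0,0,0],0],
    [[0,0,0],0],
    [[0,0,0],0],
    [[0,0,0],0],
  ],
  fingers=0.0,
)

```text
time_s: 22.82
ee_pos: [0.5757, 0.2971, 0.032]
eef_rot: [0.06, -0.704, 0.705, -0.06]
wrist_force: [0.4, 0.1, 0.5]
width: 0.0422
```

Request:
arm_command(
  targets=[
    [[0,-0.3,0],0],
    [[0,-0.7,0],0],
    [[0,-0.8,0],0],
    [[0,-0.8,0],0],
  ],
)

```text
time_s: 23.15
ee_pos: [0.5772, 0.2981, 0.099]
eef_rot: [-0.059, 0.705, -0.704, 0.062]
wrist_force: [1.9, 1.2, 0.9]
width: 0.0425
```

Request:
arm_command(
  targets=[
    [[0,-0.8,0],0],
    [[0,-0.8,0],0],
    [[0,-0.8,0],0],
  ],
  fingers=-1,
)

```text
time_s: 23.4
ee_pos: [0.5775, 0.2984, 0.1644]
eef_rot: [-0.058, 0.705, -0.704, 0.062]
wrist_force: [0.9, 0.8, -0.6]
width: 0.0767
```

```bash
python3 - <<'E'
from h import *
snap('wrist','w7')
# mascara: average of both views (.4153,.1378), 15.3 deg
plan((.4148,.1375,.16,105.3),(.4148,.1375,.0055))
E
```

```text
at [0.5768 0.2978 0.1621] jaw -80.2 w 0.0836 F [ 0.   0.7 -0.3] t 23.45 q7 -2.2
  3 x [0.778 0.009 0.544]  turn 1 x -0.062
  2 x [0.    0.966 0.   ]
```

View pics/w7.png

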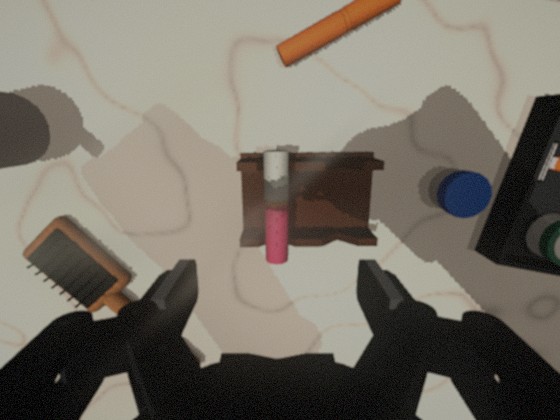

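The gloss lies in the left groove, (277,150) to (277,263), across both cheeks. I'll check its centring.

```bash
python3 - <<'E'
from h import *
a=px2w('w7',277,151,.038);b=px2w('w7',277,263,.038);m=((a+b)/2)[:2]
th=np.radians(10);R=np.array([[np.cos(th),-np.sin(th)],[np.sin(th),np.cos(th)]])
print(np.linalg.norm(a-b),R.T@(m-[.5815,.268]),np.degrees(np.arctan2(*(a-b)[1::-1])))
E
```

```text
0.10667575288579038 [-0.00393716  0.03061927] 9.780876076955384
```

Request:
arm_command(
  targets=[
    [[0.778,0.009,0.544],0],
    [[0.778,0.009,0.544],0],
    [[0.778,0.009,0.544],0],
    [[0.778,0.009,0.544],0],
  ],
)

```text
time_s: 23.78
ee_pos: [0.5207, 0.2419, 0.1584]
eef_rot: [0.06, -0.704, 0.705, -0.059]
wrist_force: [0.0, 0.4, 0.7]
width: 0.0851
```

Request:
arm_command(
  targets=[
    [[0.778,0.009,0.544],0],
    [[0.778,0.009,0.544],0],
    [[0.778,0.009,0.544],0],
    [[0.778,0.009,0.544],0],
  ],
)

```text
time_s: 24.12
ee_pos: [0.4675, 0.1894, 0.1583]
eef_rot: [0.06, -0.704, 0.705, -0.06]
wrist_force: [0.9, 0.2, 0.6]
width: 0.0856
```

Request:
arm_command(
  targets=[
    [[0.778,0.009,0.544],-0.062],
    [[0.778,0.009,0.544],-0.062],
    [[0.778,0.009,0.544],-0.062],
    [[0.778,0.009,0.544],-0.062],
    [[0.778,0.009,0.544],-0.062],
  ],
)

```text
time_s: 24.53
ee_pos: [0.4151, 0.1378, 0.1582]
eef_rot: [-0.094, 0.701, -0.7, 0.095]
wrist_force: [0.0, 1.5, 1.2]
width: 0.0857
```

```bash
python3 - <<'E'
from h import *
plan((.4148,.1375,.16,105.3),(.4148,.1375,.0055))
snap('wrist','w8'); a=cv2.imread('pics/w8.png')
# mascara vs predicted: gold/black blob near the predicted centre
print([w2px('w8',[.4148+s*.055*np.cos(.267),.1375+s*.055*np.sin(.267),.01]).round(1) for s in(1,0,-1)])
g=cv2.cvtColor(a,cv2.COLOR_BGR2HSV)[:250]
m=((g[...,2]<70)|((g[...,1]>110)&(g[...,0]>12)&(g[...,0]<32))).astype(np.uint8)
n,l,st,c=cv2.connectedComponentsWithStats(m)
for i in range(1,n):
    if 300<st[i,4]<9000: print(st[i],c[i].round(1))
E
```

```text
at [0.4151 0.1378 0.1582] jaw -74.6 w 0.0857 F [0.  1.5 1.2] t 24.5333 q7 -1.89
  1 x [ 0.005 -0.023  0.003]  turn 1 x 0.001
  2 x [0.    0.966 0.   ]
[array([277.2, 141.3]), array([277.1, 198.6]), array([277. , 250.3])]
[ 112    0  141   31 2529] [186.1  13.3]
[  0 135  27  56 509] [ 11.5 161.6]
[266 141  20  44 759] [275.9 161.2]
```

The gold cap (266–286, top row 141) sits where predicted. I'll grip the mascara.

Request:
arm_command(
  targets=[
    [[0,0.96,0],0],
    [[0,0.96,0],0],
    [[0,0.96,0],0],
  ],
)

```text
time_s: 24.83
ee_pos: [0.4117, 0.137, 0.0764]
eef_rot: [-0.097, 0.701, -0.701, 0.092]
wrist_force: [-2.4, -0.7, -1.3]
width: 0.0857
```

Request:
arm_command(
  targets=[
    [[0,0.5,0],0],
    [[0,0.8,0],0],
    [[0,0.95,0],0],
    [[0,0.95,0],0],
    [[0,0.95,0],0],
  ],
)

```text
time_s: 25.25
ee_pos: [0.4146, 0.1378, 0.0059]
eef_rot: [-0.095, 0.701, -0.701, 0.095]
wrist_force: [0.8, -0.8, 1.1]
width: 0.0853
```

Request:
arm_command(
  targets=[
    [[0,0,0],0],
    [[0,0,0],0],
    [[0,0,0],0],
    [[0,0,0],0],
    [[0,0,0],0],
  ],
  fingers=1,
)

```text
time_s: 25.67
ee_pos: [0.4143, 0.1369, 0.0057]
eef_rot: [-0.094, 0.701, -0.701, 0.095]
wrist_force: [-0.8, 0.4, -0.7]
width: 0.0251
```

Request:
arm_command(
  targets=[
    [[0,0,0],0],
    [[0,0,0],0],
    [[0,0,0],0],
    [[0,0,0],0],
    [[0,0,0],0],
  ],
)

```text
time_s: 26.08
ee_pos: [0.4142, 0.1368, 0.0058]
eef_rot: [0.094, -0.701, 0.701, -0.095]
wrist_force: [-2.5, -1.7, 16.7]
width: 0.0171
```

```bash
python3 - <<'E'
from h import *
plan((.4148,.1375,.16),(.587,.2385,.16,100))
E
```

```text
at [0.4142 0.1368 0.0058] jaw -74.7 w 0.0171 F [-2.5 -1.7 16.7] t 26.0833 q7 -2.15
  2 x [-0.005 -0.964 -0.003]
  3 x [-0.803  0.    -0.216]  turn 1 x 0.059
```

Request:
arm_command(
  targets=[
    [[0,-0.3,0],0],
    [[0,-0.96,0],0],
    [[0,-0.96,0],0],
    [[0,-0.96,0],0],
  ],
)

```text
time_s: 26.42
ee_pos: [0.4158, 0.1374, 0.085]
eef_rot: [-0.092, 0.701, -0.701, 0.096]
wrist_force: [0.5, -0.3, -0.4]
width: 0.0173
```

Request:
arm_command(
  targets=[
    [[0,-0.96,0],0],
    [[0,-0.96,0],0],
    [[0,-0.96,0],0],
    [[0,-0.96,0],0],
  ],
)

```text
time_s: 26.75
ee_pos: [0.4149, 0.1368, 0.16]
eef_rot: [0.093, -0.701, 0.701, -0.095]
wrist_force: [0.2, -0.9, -0.7]
width: 0.0177
```

Request:
arm_command(
  targets=[
    [[-0.803,0,-0.216],0],
    [[-0.803,0,-0.216],0],
    [[-0.803,0,-0.216],0],
    [[-0.803,0,-0.216],0],
  ],
)

```text
time_s: 27.08
ee_pos: [0.4711, 0.171, 0.157]
eef_rot: [-0.096, 0.701, -0.701, 0.094]
wrist_force: [-0.5, 0.5, 0.1]
width: 0.0176
```

Request:
arm_command(
  targets=[
    [[-0.803,0,-0.216],0],
    [[-0.803,0,-0.216],0],
    [[-0.803,0,-0.216],0],
    [[-0.803,0,-0.216],0],
  ],
)

```text
time_s: 27.42
ee_pos: [0.5281, 0.2043, 0.1573]
eef_rot: [0.095, -0.701, 0.701, -0.094]
wrist_force: [-0.3, -0.9, -0.6]
width: 0.0172
```

Request:
arm_command(
  targets=[
    [[-0.803,0,-0.216],0.06],
    [[-0.803,0,-0.216],0.06],
    [[-0.803,0,-0.216],0.06],
    [[-0.803,0,-0.216],0.06],
    [[-0.803,0,-0.216],0.06],
  ],
)

```text
time_s: 27.83
ee_pos: [0.5846, 0.237, 0.158]
eef_rot: [0.062, -0.704, 0.705, -0.061]
wrist_force: [-0.7, 0.1, -0.4]
width: 0.0176
```

```bash
python3 - <<'E'
from h import *
plan((.589,.239,.16,100),(.589,.239,.06))
E
```

```text
at [0.5846 0.237  0.158 ] jaw -80.0 w 0.0176 F [-0.7  0.1 -0.4] t 27.8333 q7 -2.12
  1 x [-0.058 -0.025 -0.015]  turn 1 x -0.0
  2 x [0.    0.625 0.   ]
```

Request:
arm_command(
  targets=[
    [[-0.045,0,-0.01],0],
    [[-0.045,0.3,-0.01],0],
    [[-0.045,0.65,-0.01],0],
    [[-0.045,0.65,-0.01],0],
  ],
)

```text
time_s: 28.17
ee_pos: [0.5869, 0.2373, 0.1026]
eef_rot: [0.063, -0.704, 0.705, -0.059]
wrist_force: [-1.9, -0.5, -0.6]
width: 0.0178
```

Request:
arm_command(
  targets=[
    [[0,0.3,0],0],
    [[0,0.6,0],0],
    [[0,0.6,0],0],
    [[0,0.6,0],0],
    [[0,0.6,0],0],
  ],
)

```text
time_s: 28.58
ee_pos: [0.59, 0.2396, 0.0606]
eef_rot: [-0.061, 0.705, -0.704, 0.062]
wrist_force: [-0.4, 0.2, -0.4]
width: 0.0176
```

```bash
python3 - <<'E'
from h import *
plan((.589,.239,.0318,100))
E
```

```text
at [0.59   0.2396 0.0606] jaw -80.1 w 0.0176 F [-0.4  0.2 -0.4] t 28.5833 q7 -2.18
  1 x [0.014 0.361 0.005]  turn 1 x -0.001
```

Request:
arm_command(
  targets=[
    [[0,0.12,0],0],
    [[0,0.2,0],0],
    [[0,0.27,0],0],
    [[0,0.31,0],0],
    [[0,0.33,0],0],
  ],
)

```text
time_s: 29.0
ee_pos: [0.5893, 0.2401, 0.0323]
eef_rot: [-0.061, 0.705, -0.704, 0.061]
wrist_force: [-4.0, 3.8, 11.6]
width: 0.0179
```

Request:
arm_command(
  targets=[
    [[0,0.01,0],0],
    [[0,0.02,0],0],
    [[0,0.03,0],0],
    [[0,0.035,0],0],
    [[0,0.035,0],0],
  ],
)

```text
time_s: 29.42
ee_pos: [0.5894, 0.2406, 0.0316]
eef_rot: [-0.061, 0.705, -0.704, 0.062]
wrist_force: [-11.7, -1.5, 32.5]
width: 0.0179
```

Request:
arm_command(
  targets=[
    [[0,-0.03,0],0],
    [[0,-0.03,0],0],
  ],
)

```text
time_s: 29.58
ee_pos: [0.5896, 0.24, 0.0327]
eef_rot: [-0.061, 0.705, -0.704, 0.062]
wrist_force: [-2.0, 3.0, 8.2]
width: 0.0173
```

Request:
arm_command(
  targets=[
    [[0,0,0],0],
    [[0,0,0],0],
    [[0,0,0],0],
    [[0,0,0],0],
    [[0,0,0],0],
  ],
  fingers=0.1,
)

```text
time_s: 30.0
ee_pos: [0.5894, 0.2391, 0.0317]
eef_rot: [0.061, -0.704, 0.704, -0.061]
wrist_force: [-0.8, -0.2, 0.2]
width: 0.0386
```

Request:
arm_command(
  targets=[
    [[0,-0.3,0],0],
    [[0,-0.7,0],0],
    [[0,-0.8,0],0],
    [[0,-0.8,0],0],
  ],
)

```text
time_s: 30.33
ee_pos: [0.5909, 0.24, 0.0988]
eef_rot: [-0.06, 0.705, -0.704, 0.063]
wrist_force: [0.2, 0.1, 0.1]
width: 0.0382
```

Request:
arm_command(
  targets=[
    [[0,-0.8,0],0],
    [[0,-0.8,0],0],
    [[0,-0.8,0],0],
    [[0,-0.8,0],0],
  ],
  fingers=-1,
)

```text
time_s: 30.67
ee_pos: [0.59, 0.2393, 0.1607]
eef_rot: [-0.061, 0.705, -0.704, 0.062]
wrist_force: [-0.1, 0.3, -0.4]
width: 0.0842
```

```bash
python3 - <<'E'
from h import *
snap('wrist','w9')
plan((.326,.272,.16,100))
E
```

```text
at [0.5894 0.239  0.1595] jaw -80.1 w 0.0852 F [ 0.2 -0.5 -0.8] t 30.7167 q7 -2.12
  4 x [ 0.793 -0.002 -0.244]  turn 1 x -0.001
```

View pics/w9.png

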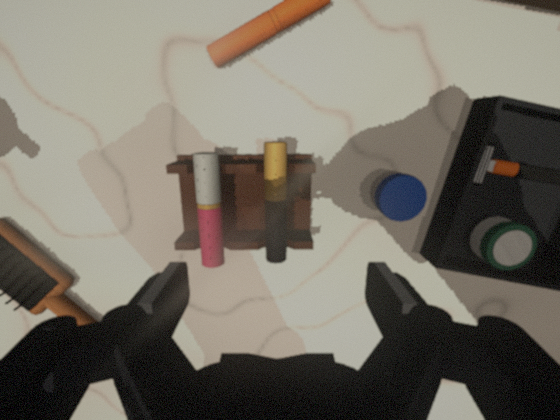

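Both tubes lie in their grooves: gloss (206,153)–(211,265), mascara (275,142)–(276,261). Tin and razor are in the tray. 13 pictures viewed so far. Next is the floss.

```bash
python3 - <<'E'
from h import *
th=np.radians(10);R=np.array([[np.cos(th),-np.sin(th)],[np.sin(th),np.cos(th)]])
for n,p,q,z in(('gloss',(206,154),(211,265),.038),('masc',(275,143),(276,261),.036)):
    a,b=px2w('w9',*p,z),px2w('w9',*q,z); print(n,np.linalg.norm(a-b),R.T@(((a+b)/2)[:2]-[.5815,.268]),np.degrees(np.arctan2(*(a-b)[1::-1])))
plan((.3257,.2747,.16,-20),)
E
```

```text
gloss 0.10487884403358977 [-0.003622   0.0322346] 8.871557283007105
masc 0.11077177454383395 [ 0.00251701 -0.0286379 ] 10.34796838914933
at [0.5894 0.239  0.1595] jaw -80.1 w 0.0852 F [ 0.2 -0.5 -0.8] t 30.7167 q7 -2.12
  4 x [ 0.792 -0.002 -0.252]  turn 2 x -0.334
```

Both tubes are within tolerance (spacing 61 mm, centred to within 4 mm).

Request:
arm_command(
  targets=[
    [[0.792,0,-0.252],-0.334],
    [[0.792,0,-0.252],-0.334],
    [[0.792,0,-0.252],-0.334],
    [[0.792,0,-0.252],-0.334],
    [[0.792,0,-0.252],-0.334],
  ],
)

```text
time_s: 31.13
ee_pos: [0.5228, 0.2478, 0.1587]
eef_rot: [0.245, -0.664, 0.664, -0.244]
wrist_force: [0.1, -0.1, -0.3]
width: 0.0855
```

```bash
python3 - <<'E'
from h import *
plan((.3257,.2747,.16,-20),)
E
```

```text
at [0.5228 0.2478 0.1587] jaw -49.6 w 0.0855 F [ 0.1 -0.1 -0.3] t 31.1333 q7 -1.69
  2 x [ 0.829 -0.008 -0.927]  turn 1 x -0.329
```

Request:
arm_command(
  targets=[
    [[0.829,0,-0.927],0],
    [[0.829,0,-0.927],0],
    [[0.829,0,-0.927],0],
    [[0.829,0,-0.927],0],
  ],
)

```text
time_s: 31.47
ee_pos: [0.4213, 0.2626, 0.1592]
eef_rot: [0.243, -0.664, 0.665, -0.241]
wrist_force: [0.7, 0.5, 1.2]
width: 0.0854
```

Request:
arm_command(
  targets=[
    [[0.829,0,-0.927],-0.329],
    [[0.829,0,-0.927],-0.329],
    [[0.829,0,-0.927],-0.329],
    [[0.829,0,-0.927],-0.329],
    [[0.829,0,-0.927],-0.329],
  ],
)

```text
time_s: 31.88
ee_pos: [0.3264, 0.2764, 0.1597]
eef_rot: [0.405, -0.58, 0.58, -0.405]
wrist_force: [0.6, -0.7, -0.4]
width: 0.0856
```

```bash
python3 - <<'E'
from h import *
plan((.3257,.2747,.16,-20),)
snap('wrist','w10'); print(w2px('w10',[.3257,.2747,.02]),w2px('w10',[.324,.27,.02]))
a=cv2.imread('pics/w10.png'); cv2.imwrite('pics/w10c.png',cv2.resize(a[120:280,160:400],None,fx=3.3,fy=3.3,interpolation=cv2.INTER_CUBIC))
E
```

```text
at [0.3264 0.2764 0.1597] jaw -20.1 w 0.0856 F [ 0.6 -0.7 -0.4] t 31.8833 q7 -1.4
  1 x [ 0.023 -0.004 -0.001]  turn 1 x -0.001
[277.17925327 202.11941098] [277.19696585 207.14968658]
```

View pics/w10c.png

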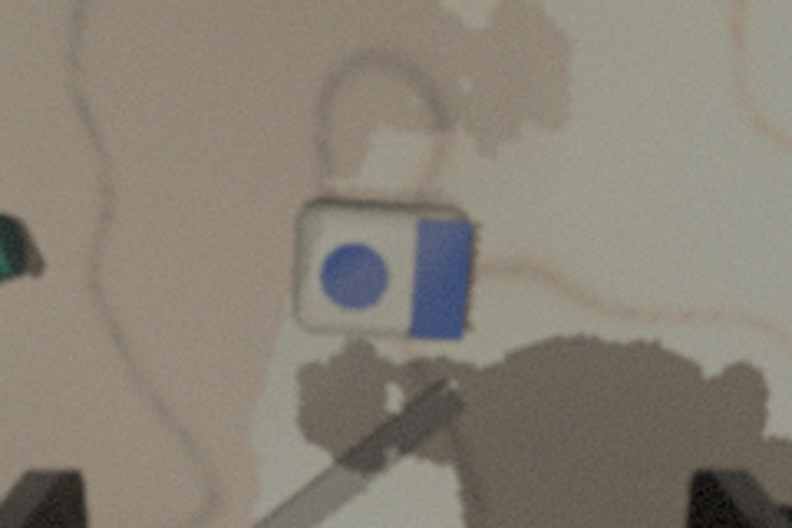

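Floss centre at crop (386,270), i.e. px (277,202), is right under the grasp point and square to the jaws. Grip.

Request:
arm_command(
  targets=[
    [[0.02,0.97,0],0],
    [[0.02,0.97,0],0],
    [[0.02,0.97,0],0],
  ],
)

```text
time_s: 32.18
ee_pos: [0.3244, 0.2726, 0.0773]
eef_rot: [-0.405, 0.582, -0.582, 0.399]
wrist_force: [-1.3, -1.5, 0.2]
width: 0.0857
```

Request:
arm_command(
  targets=[
    [[0,0.5,0],0],
    [[0,0.8,0],0],
    [[0,0.94,0],0],
    [[0,0.94,0],0],
    [[0,0.94,0],0],
  ],
)

```text
time_s: 32.6
ee_pos: [0.3266, 0.2754, 0.0079]
eef_rot: [0.403, -0.581, 0.581, -0.403]
wrist_force: [0.3, 0.0, 1.5]
width: 0.085
```

Request:
arm_command(
  targets=[
    [[0,0,0],0],
    [[0,0,0],0],
    [[0,0,0],0],
    [[0,0,0],0],
    [[0,0,0],0],
  ],
  fingers=1,
)

```text
time_s: 33.02
ee_pos: [0.327, 0.2754, 0.0085]
eef_rot: [0.403, -0.581, 0.581, -0.404]
wrist_force: [-2.3, -3.1, 21.9]
width: 0.0505
```

Request:
arm_command(
  targets=[
    [[0,0,0],0],
    [[0,0,0],0],
    [[0,0,0],0],
  ],
)

```text
time_s: 33.27
ee_pos: [0.3269, 0.2754, 0.0085]
eef_rot: [0.403, -0.581, 0.581, -0.404]
wrist_force: [-2.4, -3.9, 21.2]
width: 0.0503
```

```bash
python3 - <<'E'
from h import *
plan((.326,.2747,.18),(.45,0,.18),(.5867,-.2756,.18,11.4))
E
```

```text
at [0.3269 0.2754 0.0085] jaw -20.4 w 0.0503 F [-2.4 -3.9 21.2] t 33.2667 q7 -1.76
  3 x [ 0.004 -0.715 -0.003]
  3 x [0.892 0.    0.884]
  3 x [0.877 0.    0.935]  turn 1 x -0.354
```

Request:
arm_command(
  targets=[
    [[0,-0.3,0],0],
    [[0,-0.95,0],0],
    [[0,-0.95,0],0],
    [[0,-0.95,0],0],
  ],
)

```text
time_s: 33.6
ee_pos: [0.3277, 0.276, 0.0864]
eef_rot: [0.401, -0.581, 0.581, -0.405]
wrist_force: [0.1, 0.5, -0.7]
width: 0.0503
```

Request:
arm_command(
  targets=[
    [[0,-0.95,0],0],
    [[0,-0.95,0],0],
    [[0,-0.95,0],0],
    [[0,-0.95,0],0],
  ],
)

```text
time_s: 33.93
ee_pos: [0.3271, 0.2751, 0.1605]
eef_rot: [0.402, -0.58, 0.581, -0.404]
wrist_force: [-0.1, -0.6, -1.2]
width: 0.05
```

Request:
arm_command(
  targets=[
    [[0.89,0,0.89],0],
    [[0.89,0,0.89],0],
    [[0.89,0,0.89],0],
    [[0.89,0,0.89],0],
  ],
)

```text
time_s: 34.27
ee_pos: [0.3687, 0.1791, 0.1578]
eef_rot: [0.403, -0.581, 0.582, -0.401]
wrist_force: [-0.9, 1.1, -0.3]
width: 0.0499
```

Request:
arm_command(
  targets=[
    [[0.89,0,0.89],0],
    [[0.89,0,0.89],0],
    [[0.89,0,0.89],0],
    [[0.89,0,0.89],0],
  ],
)

```text
time_s: 34.6
ee_pos: [0.4105, 0.0883, 0.1579]
eef_rot: [-0.403, 0.582, -0.582, 0.401]
wrist_force: [0.1, -0.4, -1.2]
width: 0.0502
```

Request:
arm_command(
  targets=[
    [[0.89,0,0.89],0],
    [[0.89,0,0.89],0],
    [[0.89,0,0.89],0],
    [[0.89,0,0.89],0],
  ],
)

```text
time_s: 34.93
ee_pos: [0.4525, -0.0028, 0.1579]
eef_rot: [-0.403, 0.582, -0.581, 0.402]
wrist_force: [-0.4, 0.4, -1.2]
width: 0.0499
```

Request:
arm_command(
  targets=[
    [[0.88,0,0.935],0],
    [[0.88,0,0.935],0],
    [[0.88,0,0.935],0],
    [[0.88,0,0.935],0],
  ],
)

```text
time_s: 35.27
ee_pos: [0.4983, -0.0947, 0.1578]
eef_rot: [-0.403, 0.582, -0.581, 0.402]
wrist_force: [-0.6, -0.4, -1.1]
width: 0.05
```

Request:
arm_command(
  targets=[
    [[0.88,0,0.935],0],
    [[0.88,0,0.935],0],
    [[0.88,0,0.935],0],
    [[0.88,0,0.935],0],
  ],
)

```text
time_s: 35.6
ee_pos: [0.5439, -0.1865, 0.1576]
eef_rot: [-0.403, 0.582, -0.581, 0.402]
wrist_force: [-1.5, 0.6, 0.1]
width: 0.0503
```

Request:
arm_command(
  targets=[
    [[0.88,0,0.935],-0.354],
    [[0.88,0,0.935],-0.354],
    [[0.88,0,0.935],-0.354],
    [[0.88,0,0.935],-0.354],
    [[0.88,0,0.935],-0.354],
  ],
)

```text
time_s: 36.02
ee_pos: [0.5888, -0.2748, 0.1574]
eef_rot: [-0.549, 0.446, -0.445, 0.549]
wrist_force: [-0.5, 0.0, -0.6]
width: 0.0496
```

```bash
python3 - <<'E'
from h import *
plan((.5867,-.2756,.16,11.4),(.5867,-.2756,.03))
snap('wrist','w11')
E
```

```text
at [ 0.5888 -0.2748  0.1574] jaw 11.9 w 0.0496 F [-0.5  0.  -0.6] t 36.0167 q7 0.25
  1 x [ 0.005 -0.032 -0.028]  turn 1 x 0.005
  2 x [0.    0.812 0.   ]
```

View pics/w11.png

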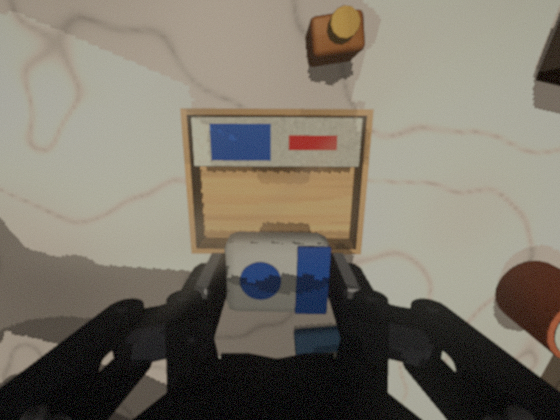

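Tray rim corners are (181,109), (374,109), (361,255) and (191,255), and the floss is held level. I'll check the tray centre.

```bash
python3 - <<'E'
from h import *
p=np.array([px2w('w11',u,v,.035) for u,v in((181,109),(374,109),(361,255),(191,255))]);print(p.round(3),p.mean(0))
e=p[1]-p[0];f=p[2]-p[3];print(np.degrees(np.arctan2(e[1],e[0])),np.degrees(np.arctan2(f[1],f[0])),np.linalg.norm(e),np.linalg.norm(p[2]-p[1]))
th=np.radians(11.7);c=p.mean(0)[:2];b=c+.021*np.array([np.sin(th),-np.cos(th)]);print(b)
plan((b[0],b[1],.16,11.7))
E
```

```text
[[ 0.494 -0.21   0.035]
 [ 0.65  -0.178  0.035]
 [ 0.676 -0.306  0.035]
 [ 0.519 -0.339  0.035]] [ 0.58457807 -0.25831742  0.035     ]
11.887159586357146 11.923431771121775 0.1597903422211976 0.13106864208681315
[ 0.58883661 -0.27888109]
at [ 0.5887 -0.274   0.1576] jaw 12.0 w 0.0496 F [-0.3  0.5 -1. ] t 36.0667 q7 0.25
  1 x [ 0.06  -0.03  -0.011]  turn 1 x 0.003
```

Request:
arm_command(
  targets=[
    [[0.055,0,0],0],
    [[0.055,0.5,0],0],
    [[0.055,0.9,0],0],
    [[0.055,0.9,0],0],
  ],
)

```text
time_s: 36.4
ee_pos: [0.5863, -0.2781, 0.0813]
eef_rot: [0.548, -0.451, 0.445, -0.546]
wrist_force: [-1.7, 0.8, -0.9]
width: 0.0501
```

Request:
arm_command(
  targets=[
    [[0,0.4,0],0],
    [[0,0.65,0],0],
    [[0,0.78,0],0],
    [[0,0.84,0],0],
    [[0,0.84,0],0],
  ],
)

```text
time_s: 36.82
ee_pos: [0.5898, -0.2796, 0.0203]
eef_rot: [-0.547, 0.448, -0.447, 0.547]
wrist_force: [-0.7, 0.6, 0.6]
width: 0.05
```

Request:
arm_command(
  targets=[
    [[0,0.02,0],0],
    [[0,0.03,0],0],
    [[0,0.04,0],0],
    [[0,0.05,0],0],
    [[0,0.05,0],0],
  ],
)

```text
time_s: 37.23
ee_pos: [0.5897, -0.2802, 0.0163]
eef_rot: [-0.547, 0.447, -0.448, 0.547]
wrist_force: [-0.2, -0.0, -1.3]
width: 0.0502
```

Request:
arm_command(
  targets=[
    [[0,0.01,0],0],
    [[0,0.02,0],0],
    [[0,0.03,0],0],
    [[0,0.04,0],0],
    [[0,0.04,0],0],
  ],
)

```text
time_s: 37.65
ee_pos: [0.5896, -0.2801, 0.0137]
eef_rot: [0.548, -0.447, 0.448, -0.547]
wrist_force: [-6.9, 2.4, 16.0]
width: 0.0501
```

Request:
arm_command(
  targets=[
    [[0,0,0],0],
    [[0,0,0],0],
    [[0,0,0],0],
    [[0,0,0],0],
    [[0,0,0],0],
  ],
  fingers=-1,
)

```text
time_s: 38.07
ee_pos: [0.5895, -0.28, 0.0126]
eef_rot: [-0.547, 0.448, -0.447, 0.548]
wrist_force: [-0.5, -0.4, 0.2]
width: 0.0854
```

Request:
arm_command(
  targets=[
    [[0,-0.3,0],0],
    [[0,-0.95,0],0],
    [[0,-0.95,0],0],
    [[0,-0.95,0],0],
  ],
)

```text
time_s: 38.4
ee_pos: [0.5916, -0.2806, 0.0926]
eef_rot: [-0.547, 0.446, -0.449, 0.548]
wrist_force: [0.5, -0.3, -0.2]
width: 0.0852
```

Request:
arm_command(
  targets=[
    [[0.5,-0.95,0],0],
    [[0.9,-0.95,0],0],
    [[0.9,-0.95,0],0],
    [[0.9,-0.95,0],0],
  ],
)

```text
time_s: 38.73
ee_pos: [0.6048, -0.3563, 0.1677]
eef_rot: [0.547, -0.447, 0.451, -0.546]
wrist_force: [-0.3, -1.2, -1.0]
width: 0.0853
```

Request:
arm_command(
  targets=[
    [[0.9,-0.9,0],0],
    [[0.9,-0.9,0],0],
    [[0.9,-0.9,0],0],
    [[0.9,-0.9,0],0],
  ],
)

```text
time_s: 39.07
ee_pos: [0.6188, -0.4253, 0.2393]
eef_rot: [0.547, -0.447, 0.45, -0.546]
wrist_force: [-0.4, -0.2, -0.4]
width: 0.0853
```

Request:
arm_command(
  targets=[
    [[0.9,0,-0.5],0],
    [[0.9,0,-0.5],0],
    [[0.9,0,-0.5],0],
    [[0.9,0,-0.5],0],
    [[0.9,0,-0.5],0],
  ],
)

```text
time_s: 39.48
ee_pos: [0.5933, -0.4986, 0.2354]
eef_rot: [-0.547, 0.448, -0.447, 0.548]
wrist_force: [0.1, 0.8, 0.6]
width: 0.0856
```

```bash
python3 - <<'E'
from h import *
s=sense(); print(s['time_s'],s['ee_pos'])
snap('top','top9'); a=cv2.imread('pics/top9.png')[60:250,130:440]; cv2.imwrite('pics/top9c.png',cv2.resize(a,None,fx=2.58,fy=2.58,interpolation=cv2.INTER_CUBIC))
E
```

```text
39.4833 [ 0.5932749  -0.4986287   0.23537291]
```

View pics/top9c.png

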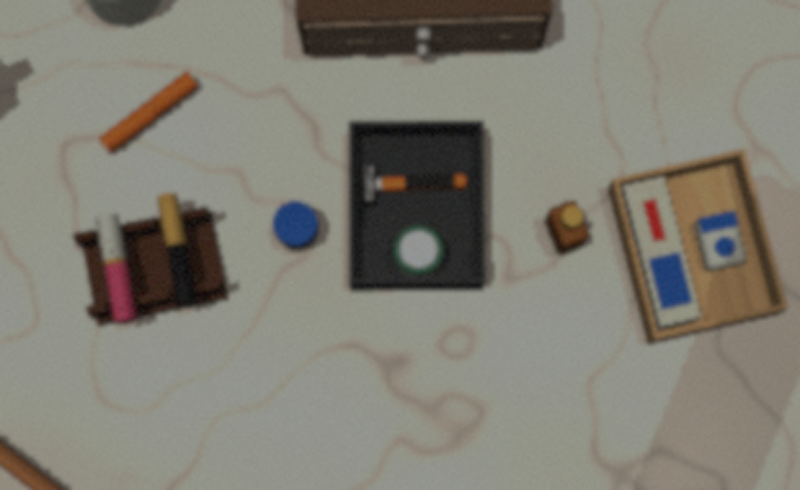

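The last picture shows everything in place. The razor (415,183) and tin (418,249) are in the charcoal tray, the floss (722,240) is in the free bay, and the gloss (115,268) and mascara (176,248) are in their grooves. The perfume and jar still stand and the arm is clear, so I'll hand in.

```bash
python3 -c "
from bench import *
print(job_done())"
```

```text
the job is handed in; nothing more can be done
None
```

All five toiletries are in their holders, and I handed the job in at about 39.5 s of the 128 s allowed.

- **Shaving tray:** the razor and the soap tin were both lowered until they touched the floor before release. The last top picture shows them lying side by side inside the walls.
- **Dental tray:** the floss was set down the same way and lies in the free bay, clear of the toothpaste carton.
- **Make-up rest:** each tube lies across both cheeks in its own groove. Measured from the wrist camera:

| Tube | Offset from groove line | Offset from centre | Angle to the rest |
|---|---|---|---|
| Lip gloss | about 2 mm | about 4 mm | about 1° |
| Mascara | about 1.5 mm | 2.5 mm | under 1° |

- **Bystanders:** the perfume bottle and cream jar are standing where they were, judged by eye in the last picture. I did not measure them again.

**Disagreement:** my first reading of the rest in the top picture was about 6 mm off. The wrist camera showed this. The corrected position matched the top picture to 1–2 mm, and I used it for both tubes.

**Force:** while seating the mascara the wrist force rose briefly to about 35 N. I backed off slightly before opening the fingers.

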